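# Change over a slant-front incubator and set its thermostat

### The arm

A 7-joint arm with a two-finger parallel gripper is mounted at the origin on the work surface. World frame = base frame: x ahead of the robot, y to its left, z up, the work surface at z = 0. Lengths are in m, angles in rad, forces in N, time in s.
With the tool pointing down it reaches from about 0.425 to 0.925 m from the base axis. Payload 6.8 kg.
Tool frame: the origin (TCP) lies at the very end of the fingers, on their centre line; the grasp point (between the pads) lies 19 mm behind it; z points along the fingers, x is the direction in which the jaws open and shut, and the axes are right-handed (so a half turn about z gives the same grasp; the last joint's range is limited). The gripper opens to 85 mm and grips with 20 to 120 N. Pads are 22 mm wide; open, the fingers measure 114 mm over their backs; the gripper's body (76 mm by 85 mm) begins 54 mm behind the grasp point. The pads swing forward as they close: fully open they stand 13 mm farther back than shut.
Start: joints at [1.047, 0.477, 0.022, 1.555, -0.011, 1.109, -0.083], TCP at [0.273, -0.617, 0.231] pointing down, gripper open.
Joint ranges: [-2.96, 2.96], [-0.34, 2.1], [-1.41, 1.46], [0.24, 2.44], [-1.37, 4.51], [0.17, 1.92], [-2.96, 2.96]. Speed limits (rad/s): [2.39, 2.39, 3.14, 3.14, 3.14, 3.14, 3.14].

### API

Orientations are given as a unit quaternion [w, x, y, z].
In Python, from station import get_obs, read_camera, calibration, hand_in, recognise, outline_of, place_of gives the robot as it stands.
- The arm moves only by the tool move_arm, never from a script. Its argument "steps" is a list of rows, each an object with "fingers": the finger opening in mm, from 0 to 85.4; "translation": the shift along the world's x, y, z in mm, a list of three; "turn": the turn about the world's z in rad. In form: [{"fingers": fingers, "translation": [dx, dy, dz], "turn": turn}, ...]. A call has 1 to 10 rows; each row shifts and turns the commanded pose from where the row before left it; what a row does not reach is not made up. A row lasts 1/8 s, in which the tool goes at most 62.5 mm and 10.7 degrees, less where a joint would pass 70% of its speed; a pose out of reach is approached as far as the arm can. A call with a gripper value outside its range is refused whole. The fingers move at their own pace and stop on an object; "newtons" is the grip in N (left out, the last holds). Time passes only in rows, so rows that do not move let the fingers close. It gives the time, the measured TCP pose, the force and the opening at its end, in the units of the state.
- get_obs(): the state, without advancing time (a new reading comes with each control period).
- read_camera(name): name is "scene" or "top" or "wrist"; returns the picture (420x560x3 uint8, blue, green, red); there is no depth.
- calibration(name): a dict with "camera_matrix" (3x3 intrinsics, pixels), "rvec" (rotation vector, rad) and "tvec" (3), from world to camera coordinates, as OpenCV has them. Camera axes: x right, y down, z forward; pixel columns grow to the right and rows downward; lengths in m; the calibration is good to about 2 mm. The wrist camera is an equidistant fisheye: a pixel r from the principal point sees the ray r / f radians off the axis. A picture is of the moment at which its call begins: read the wrist's pose just before it. calibration takes no time and is no camera call; for the wrist camera it gives the pose at the moment of the call.
- hand_in(): hands the job in, once; it reports no verdict.
Trained networks look in the newest picture that a camera, given by its name, has taken for a name from the list of things; names that differ only in an ending like _2 or _b are one class to them, and where a whole thing is asked for, a point or a joint stands for the part that bears it (a point fixed in the world has none). Each returns a list of dicts, best first, with "conf" (0 to 1); they miss things now and then, are a little off and sometimes report something else, mostly with a low value. They report only what shows in the picture. A call takes as long as a camera call. They do not tell look-alikes from the thing itself.
- recognise(camera, name): "xy" ([column, row] in pixels, amid what is visible of it).
- outline_of(camera, name): "mask" (420x560 bool, what is visible of it) and "xy" ([column, row] in pixels, amid what is visible of it).
- place_of(camera, name): "xy" ([column, row] in pixels: a listed point, or the origin of a listed thing).
The state is a dict: "t": time; "q": joint angles; "joint_vel": joint speeds; "joint_torque": joint torques, N m; "eef_pos": TCP position; "tool_rot": TCP orientation; "contact_force": force on the tool from outside, world axes, zero at the start; "torque": the same for the moment, N m; "gripper_width": opening from 0.0 (shut) to 1.0 (fully open).
Only numpy, scipy, OpenCV 4.12 (cv2) and the standard library are available. Lean on these libraries where they do the work, as an engineer would, in place of code of your own. Each camera call takes 0.05 s, during which the arm holds its last target.

### The job

Pull the incubator's bottom-hinged slanted door all the way down, take out every finished round jar and stand it upright in the steel tray, and stand every square bottle from the bench upright on the chamber floor. When that is done, push the door back up until it is fully shut, and only then turn the thermostat knob until its pointer lines up with the set tab on the scale. Leave the beaker, petri dish and pipette where they are.

Things in the scene. Friction and masses are not known exactly. Their poses are not given: they have to be found in the camera images.
- incubator: Fixed beige incubator, 410 mm wide, 310 deep, 215 high. Origin: on the bench below the middle of the hinge line; x into the machine, y along its width, z up. Housing behind the chamber: x 170 to 310 mm, flat top at height 215 with the knob. Side walls: inner faces at y = +-190 mm, top edges rising at 45 degrees from height 75 at x = 0 to 235 at x = 160. Open above when the door is down.
- chamber (a point): Centre of the chamber floor, 25 mm above the bench, axes as the incubator's. The flat floor is a trough 85 mm front to back (x -42 to +42 mm) and 380 mm wide (y -190 to +190). In front: a sill at height 45 mm, then the front wall at 68; behind: a ledge at height 55 mm, then the housing's upright face, 77 mm from this point (heights above the bench).
- door (a joint): Angle of the slanted door about its level bottom hinge, rad: 0 shut (leaning back over the chamber, rising at 45 degrees towards the housing), 1.95 fully down at its stop (out in front of the machine, free edge 23 degrees above level). It swings up through vertical, then over and down. Stiff hinge: stays where it is left, takes 3 to 5 N at the handle. Starts shut or up to 0.3 rad ajar.
- door_hinge (a point): Point on the door's hinge axis, 80 mm above the bench, exactly opposite the middle of the handle bar. The axis runs along the incubator's y. Fixed; axes as the incubator's.
- door_handle (a point): Middle of the handle: level steel bar, 12 mm diameter, 130 mm long, held by two end rods (118 mm apart inside) in the door's plane 40 mm clear of its free edge. At door angle q it is 270*cos(0.785+q) mm along the incubator's x and 270*sin(0.785+q) mm above the hinge point. Pinch it from above at any angle; it turns between the fingers. Door panel: 400 mm wide, 12 thick, ends 230 mm from the hinge.
- thermo (a joint): Angle of the thermostat knob, rad: 0 with its pointer towards the door, growing as it is turned clockwise seen from above, stop at 2.4. It stays where it is left (light friction, 0.03 Nm).
- thermo_grip (a point): On the thermostat knob's vertical axis at grip height, 37 mm above the housing's top. Black disc of 44 mm diameter with an upright grip bar 42 mm long, 14 thick, 32 tall along this point's x axis (turns with the knob); the bar's top is 7 mm above this point. The pointer, a white line on the bar's top, is at its -x end.
- set_tab: Set tab: small white and steel tab, 14 x 5 x 10 mm, fixed beside the knob's scale, 44 mm from the knob axis, 1.1 to 1.9 rad clockwise of the knob's zero. Origin: on the knob axis at the housing's top; the tab lies on its own -x side, so the pointer lines up with it when the knob's x axis and this x axis point the same way.
- tray: Low rectangular stainless tray for the jars, fixed on the bench: 100 mm (its x) by 170 mm (its y), 18 mm high, walls 4 mm, inner floor about 4 mm above the bench. Origin: centre of its underside.
- bottle1: Square amber glass sample bottle with a white screw cap, waiting on the bench: body 48 x 48 mm, straight-sided from 0 to 46 mm height, cap 30 mm diameter above it, 60 mm tall overall, about 0.14 kg, heavy base. Origin: centre of its underside; z up through the cap; x and y along its sides. Two or three such bottles are present (None: absent).
- bottle2: Square amber glass sample bottle with a white screw cap, waiting on the bench: body 48 x 48 mm, straight-sided from 0 to 46 mm height, cap 30 mm diameter above it, 60 mm tall overall, about 0.14 kg, heavy base. Origin: centre of its underside; z up through the cap; x and y along its sides. Two or three such bottles are present (None: absent).
- bottle3: Square amber glass sample bottle with a white screw cap, waiting on the bench: body 48 x 48 mm, straight-sided from 0 to 46 mm height, cap 30 mm diameter above it, 60 mm tall overall, about 0.14 kg, heavy base. Origin: centre of its underside; z up through the cap; x and y along its sides. Two or three such bottles are present (None: absent).
- jar1: Finished round amber glass jar with a wide white cap, standing in the incubator chamber at the start: body 48 mm diameter, straight-sided from 0 to 42 mm height, 72 mm tall, about 0.1 kg. Origin: centre of its underside, z up. One or two are present (None: absent).
- jar2: Finished round amber glass jar with a wide white cap, standing in the incubator chamber at the start: body 48 mm diameter, straight-sided from 0 to 42 mm height, 72 mm tall, about 0.1 kg. Origin: centre of its underside, z up. One or two are present (None: absent).
- beaker: Bystander: small empty round glass beaker, 54 mm across the rim, 58 mm tall, among the bottles. Origin: centre of its underside. Leave it.
- petri: Bystander: round white petri dish, 70 mm across, 15 mm tall, on the bench near the robot. Leave it.
- pipette: Bystander: black and white pipette lying on the bench at the far side, 210 mm long. Leave it.
Things that resemble listed ones, but are neither listed nor needed, are in the scene too. Leave any black, pink or yellow look-alike of the bottle2 alone.

How it is judged:
On the way, in this order (a step that is already met when the one before it is completed fails the run):
1. the door is pulled all the way down (value of joint door above 1.75 rad), for 0.2 s.
2. every jar stands in the tray and every square bottle stands in the chamber, with the door open (value of joint door above 1.6 rad and x of bottle1 in the frame of chamber between -0.045 and 0.045 m and y of bottle1 in the frame of chamber between -0.175 and 0.175 m and z of bottle1 in the frame of chamber between -0.008 and 0.01 m and angle between each of bottle1, bottle2, bottle3, jar1, jar2's own z axis and vertical below 0.2 rad and linear speed of each of bottle1, bottle2, bottle3, jar1, jar2 below 0.05 m/s and x of bottle2 in the frame of chamber between -0.045 and 0.045 m and y of bottle2 in the frame of chamber between -0.175 and 0.175 m and z of bottle2 in the frame of chamber between -0.008 and 0.01 m and x of bottle3 in the frame of chamber between -0.045 and 0.045 m and y of bottle3 in the frame of chamber between -0.175 and 0.175 m and z of bottle3 in the frame of chamber between -0.008 and 0.01 m and x of jar1 in the frame of tray between -0.05 and 0.05 m and y of jar1 in the frame of tray between -0.085 and 0.085 m and z of jar1 in the frame of tray between -0.004 and 0.014 m and x of jar2 in the frame of tray between -0.05 and 0.05 m and y of jar2 in the frame of tray between -0.085 and 0.085 m and z of jar2 in the frame of tray between -0.004 and 0.014 m and contact force between each of bottle1, bottle2, bottle3, jar1, jar2 and the fingers below 0.2 N), for 0.2 s.
3. the door is pushed back up and shut (value of joint door below 0.05 rad), for 0.2 s.
4. with the door shut, the knob's pointer is lined up with the set tab (value of joint door below 0.05 rad and angle between the x axis of thermo_grip and the x axis of set_tab, either way round below 0.12 rad), for 0.3 s.
At the end, for the whole second after the job is handed in: Door within 0.05 rad of shut; knob within 0.12 rad of the set tab; every bottle present upright (within 0.2 rad) and at rest on the chamber floor; every jar present upright and at rest in the tray (all of step 4 and x of bottle1 in the frame of chamber between -0.045 and 0.045 m and y of bottle1 in the frame of chamber between -0.175 and 0.175 m and z of bottle1 in the frame of chamber between -0.008 and 0.01 m and angle between each of bottle1, bottle2, bottle3, jar1, jar2's own z axis and vertical below 0.2 rad and linear speed of each of bottle1, bottle2, bottle3, jar1, jar2 below 0.05 m/s and x of bottle2 in the frame of chamber between -0.045 and 0.045 m and y of bottle2 in the frame of chamber between -0.175 and 0.175 m and z of bottle2 in the frame of chamber between -0.008 and 0.01 m and x of bottle3 in the frame of chamber between -0.045 and 0.045 m and y of bottle3 in the frame of chamber between -0.175 and 0.175 m and z of bottle3 in the frame of chamber between -0.008 and 0.01 m and x of jar1 in the frame of tray between -0.05 and 0.05 m and y of jar1 in the frame of tray between -0.085 and 0.085 m and z of jar1 in the frame of tray between -0.004 and 0.014 m and x of jar2 in the frame of tray between -0.05 and 0.05 m and y of jar2 in the frame of tray between -0.085 and 0.085 m and z of jar2 in the frame of tray between -0.004 and 0.014 m); the robot touches nothing.
It fails at once if the beaker is pushed more than 35 mm away (distance of beaker from where it was at the start of the episode above 0.035 m).
It fails at once if the petri is pushed more than 35 mm away (distance of petri from where it was at the start of the episode above 0.035 m).
It fails at once if the pipette is pushed more than 35 mm away (distance of pipette from where it was at the start of the episode above 0.035 m).
Of bottle1, bottle2, bottle3 only 2 to 3 are there at a start; the rules pass over those that are not, and their reading is None.
Of jar1, jar2 only 1 to 2 are there at a start; the rules pass over those that are not, and their reading is None.
At some moment in a run one of bottle1, bottle2, bottle3 may be knocked a few centimetres aside while the robot is not near it.
It also fails if it takes over 210 s, if anything falls off the work surface, if the arm or the gripper's body presses on something with over 40 N, if the wrist force passes 120 N, or if a joint passes its speed limit or range.

## Working session

There is one attempt and no reset: what is moved stays moved. The work goes in short steps, Python scripts to look and compute and a tool call to move; the robot and the scene stay as the last step left them, time stands still between calls to the robot, and variables do not carry over. Pictures are saved under pics/ and viewed, and the job is handed in when it is done.

Besides the shell and the picture viewer there is one more tool, called after ">>>" in YAML: its name, and indented under it one key for each argument. move_arm: Moves the arm, as the interface text tells. Its arguments: {"type":"object","properties":{"steps":{"type":"array"},"newtons":{"type":"number"}},"required":["steps"]}

```bash
ls; mkdir -p pics
python3 - <<'E'
from station import *
import cv2
o=get_obs();print(o)
for n in ["scene","top","wrist"]:
    im=read_camera(n);cv2.imwrite(f"pics/{n}0.png",im)
    c=calibration(n);print(n,c)
E
```

```text
pics
{'t': 0.0, 'q': array([ 1.04688098,  0.47780187,  0.02239343,  1.55643211, -0.01151323,
        1.10932653, -0.08310471]), 'joint_vel': array([-1.98649033e-03, -1.21800660e-04,  1.12355601e-04, -4.74245548e-06,
        4.23256820e-04,  3.66197357e-04, -1.29684303e-03]), 'joint_torque': array([-3.96147707e-04, -5.96469140e+01,  1.60745535e+00, -2.81196141e+01,
        1.24289506e-02,  9.48759931e-03,  5.49960930e-06]), 'eef_pos': array([ 0.2723779 , -0.61695952,  0.23033375]), 'tool_rot': array([-4.37623441e-04,  8.37824962e-01, -5.45938172e-01, -8.08677923e-04]), 'contact_force': array([ 0.39039742, -0.54463672, -0.14490582]), 'torque': array([ 0.06545621, -0.02758687,  0.00934029]), 'gripper_width': 1.0001683071346383}
scene {'camera_matrix': array([[466.04335219,   0.        , 283.32436289],
       [  0.        , 466.04335219, 207.15281625],
       [  0.        ,   0.        ,   1.        ]]), 'rvec': array([ 2.02937779,  1.05948289, -0.49824035]), 'tvec': array([-0.36278841, -0.11881137,  1.74765364])}
top {'camera_matrix': array([[483.20489861,   0.        , 270.17403482],
       [  0.        , 483.20489861, 205.09765649],
       [  0.        ,   0.        ,   1.        ]]), 'rvec': array([ 2.11653211, -2.16806656,  0.12051324]), 'tvec': array([0.06147866, 0.55307072, 1.26267755])}
wrist {'camera_matrix': array([[325.1922621 ,   0.        , 270.64626047],
       [  0.        , 325.1922621 , 210.8179496 ],
       [  0.        ,   0.        ,   1.        ]]), 'rvec': array([-2.42638192,  1.58141653,  0.22713105]), 'tvec': array([-0.67456763, -0.03729504,  0.38055288])}
```

View pics/scene0.png

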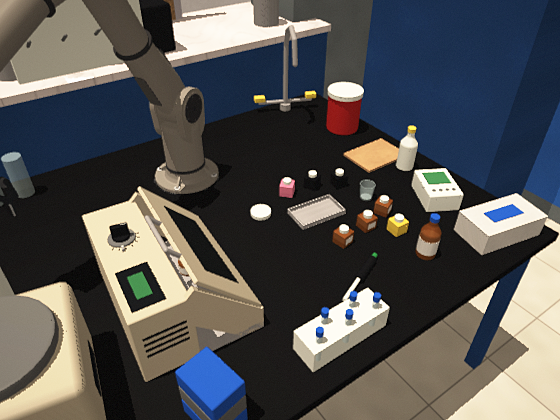

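View pics/top0.png

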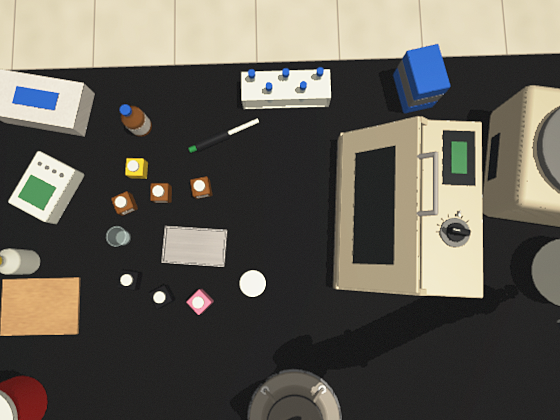

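View pics/wrist0.png

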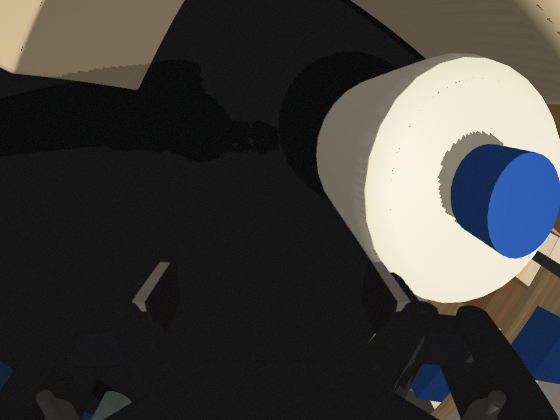

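```bash
cat > h.py <<'E'
from station import *
import numpy as np, cv2
def cam(n):
    c=calibration(n); R=cv2.Rodrigues(np.array(c["rvec"]))[0]; return c["camera_matrix"],R,np.array(c["tvec"])
def ray(n,xy,C=None):
    K,R,t=C or cam(n)
    u=np.array([(xy[0]-K[0,2])/K[0,0],(xy[1]-K[1,2])/K[1,1]])
    if n=="wrist":
        r=np.linalg.norm(u); d=np.array([*(u/r*np.sin(r)),np.cos(r)]) if r>1e-9 else np.array([0,0,1.])
    else: d=np.array([*u,1.]); d/=np.linalg.norm(d)
    return -R.T@t, R.T@d
def plane(n,xy,z,C=None):
    o,d=ray(n,xy,C); return o+d*(z-o[2])/d[2]
def proj(n,p,C=None):
    K,R,t=C or cam(n); p=np.asarray(p,float).reshape(-1,3); q=p@R.T+t
    if n=="wrist":
        r=np.linalg.norm(q[:,:2],axis=1); th=np.arctan2(r,q[:,2]); u=q[:,:2]/np.maximum(r,1e-9)[:,None]*th[:,None]
    else: u=q[:,:2]/q[:,2:]
    return u*[K[0,0],K[1,1]]+K[:2,2]
def tri(rays):
    A=np.zeros((3,3));b=np.zeros(3)
    for o,d in rays:
        M=np.eye(3)-np.outer(d,d);A+=M;b+=M@o
    p=np.linalg.solve(A,b); return p,[np.linalg.norm((np.eye(3)-np.outer(d,d))@(p-o)) for o,d in rays]
def st():
    o=get_obs(); w,x,y,z=o["tool_rot"]; X=[1-2*(y*y+z*z),2*(x*y+w*z)]
    print("t",round(o["t"],2),"tcp",np.round(o["eef_pos"]*1000,1),"jawx yaw",round(np.arctan2(X[1],X[0]),3),"F",np.round(o["contact_force"],1),"w",round(o["gripper_width"],3),"q",np.round(o["q"],2))
    return o
E
python3 - <<'E'
from h import *
Z=dict(incubator=0,chamber=.025,door_hinge=.08,tray=0,beaker=0,petri=0,pipette=0,set_tab=.215,thermo_grip=.252,bottle1=0,jar1=.025,door_handle=.26)
for n in Z:
    for c in ["top","scene"]:
        try: L=place_of(c,n)
        except Exception as e: print(n,c,e);continue
        print(n,c,[(round(d["conf"],2),np.round(d["xy"]),np.round(plane(c,d["xy"],Z[n]),3)[:2]) for d in L[:8]])
st()
E
```

```text
incubator top [(0.69, array([339., 212.]), array([ 0.536, -0.14 ])), (0.28, array([437., 182.]), array([ 0.611, -0.415]))]
incubator scene [(0.88, array([229., 275.]), array([ 0.53 , -0.123]))]
chamber top []
chamber scene [(0.6, array([198., 284.]), array([ 0.536, -0.222]))]
door_hinge top [(0.92, array([341., 194.]), array([ 0.574, -0.137]))]
door_hinge scene [(0.92, array([232., 265.]), array([ 0.571, -0.131]))]
tray top [(0.95, array([193., 246.]), array([0.451, 0.263])), (0.37, array([461., 229.]), array([ 0.481, -0.471]))]
tray scene [(0.77, array([317., 217.]), array([0.468, 0.254])), (0.54, array([353., 285.]), array([0.766, 0.145]))]
beaker top [(0.7, array([237., 132.]), array([0.77 , 0.139])), (0.68, array([123., 236.]), array([0.483, 0.457])), (0.29, array([204., 189.]), array([0.61 , 0.231]))]
beaker scene [(0.8, array([363., 201.]), array([0.49 , 0.441])), (0.55, array([316., 218.]), array([0.47 , 0.245]))]
petri top [(0.91, array([254., 279.]), array([0.359, 0.099])), (0.63, array([194., 244.]), array([0.456, 0.262]))]
petri scene [(0.8, array([259., 215.]), array([0.3
[... 718 characters left out ...]
244.]), array([0.456, 0.258]))]
bottle1 scene [(0.89, array([367., 226.]), array([0.597, 0.359])), (0.73, array([309., 185.]), array([0.307, 0.342])), (0.68, array([289., 195.]), array([0.314, 0.248])), (0.66, array([343., 239.]), array([0.601, 0.251])), (0.57, array([336., 183.]), array([0.351, 0.434])), (0.53, array([393., 230.]), array([0.662, 0.415]))]
jar1 top []
jar1 scene [(0.5, array([191., 270.]), array([ 0.474, -0.214]))]
door_handle top [(0.72, array([437., 184.]), array([ 0.563, -0.328]))]
door_handle scene [(0.78, array([155., 233.]), array([ 0.537, -0.309]))]
t 1.35 tcp [ 272.6 -617.5  231.3] jawx yaw -1.155 F [-0.1 -0.6 -0.2] w 1.0 q [ 1.05  0.48  0.02  1.56 -0.01  1.11 -0.08]
```

Run:
```python
from h import *
T=cam("top");S=cam("scene")
a=place_of("top","door_handle")[0]["xy"];b=place_of("scene","door_handle")[0]["xy"]
print(tri([ray("top",a,T),ray("scene",b,S)]))
a=place_of("top","door_hinge")[0]["xy"];b=place_of("scene","door_hinge")[0]["xy"]
print(tri([ray("top",a,T),ray("scene",b,S)]))
im=read_camera("top");cv2.imwrite("pics/topz.png",cv2.resize(im[90:310,325:495],None,fx=3.5,fy=2.7 if 0 else 2.7))
cv2.imwrite("pics/topz.png",cv2.resize(im[100:310,325:495],None,fx=2.85,fy=2.85,interpolation=cv2.INTER_CUBIC))
im=read_camera("scene");cv2.imwrite("pics/scz.png",cv2.resize(im[180:380,75:275],None,fx=3,fy=3,interpolation=cv2.INTER_CUBIC))
for p in [(339,289),(343,117),(422,117),(483,121),(483,297),(421,294)]:
    print(p,plane("top",p,.215 if p[0]>400 else .08,T))
```

```text
(array([ 0.56065441, -0.31818103,  0.28215369]), [np.float64(0.00266797304647415), np.float64(0.002667973046474251)])
(array([ 0.57459207, -0.13466969,  0.08459836]), [np.float64(0.0018255287642244952), np.float64(0.0018255287642244239)])
(339, 289) [ 0.32967137 -0.12230808  0.08      ]
(343, 117) [ 0.7799424  -0.15157072  0.08      ]
(422, 117) [ 0.73116563 -0.31851714  0.215     ]
(483, 121) [ 0.7171944  -0.46026684  0.215     ]
(483, 297) [ 0.31060551 -0.42749523  0.215     ]
(421, 294) [ 0.32017472 -0.2899517   0.215     ]
```

View pics/topz.png

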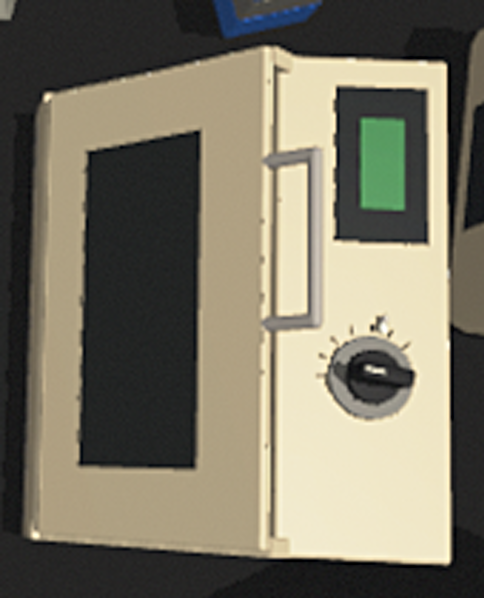

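View pics/scz.png

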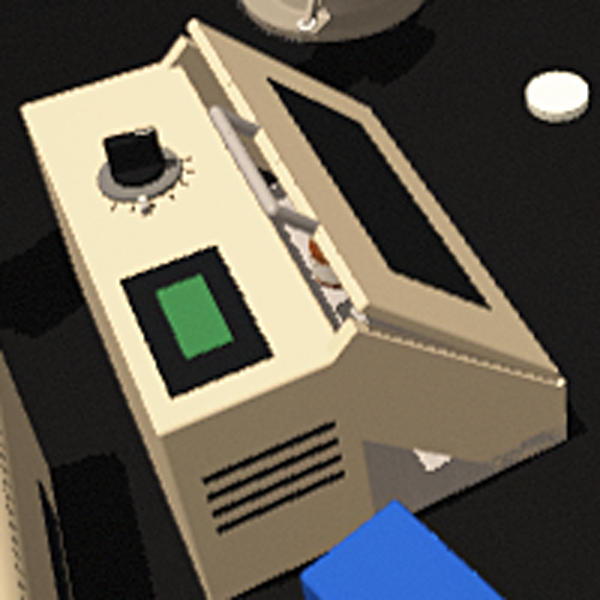

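>>> move_arm:
  steps:
    - {"fingers": 30, "translation": [0, 0, 55], "turn": -0.1}
    - {"fingers": 30, "translation": [0, 0, 55], "turn": -0.13}
    - {"fingers": 30, "translation": [20, 20, 40], "turn": -0.13}
    - {"fingers": 30, "translation": [38, 40, 0], "turn": -0.13}
    - {"fingers": 30, "translation": [38, 40, 0], "turn": 0}
    - {"fingers": 30, "translation": [38, 40, 0], "turn": 0}
    - {"fingers": 30, "translation": [38, 40, 0], "turn": 0}
    - {"fingers": 30, "translation": [38, 40, 0], "turn": 0}
    - {"fingers": 30, "translation": [38, 40, 0], "turn": 0}
    - {"fingers": 30, "translation": [40, 40, 0], "turn": 0}
  newtons: 40

```text
t: 2.9
eef_pos: [0.5616, -0.3163, 0.3816]
tool_rot: [0.0, -0.68, 0.733, -0.0]
contact_force: [0.0, -0.9, 0.7]
gripper_width: 0.352
```

Run:
```python
from h import *
st()
W=cam("wrist");im=read_camera("wrist")
L=place_of("wrist","door_handle");print([(d["conf"],d["xy"],plane("wrist",d["xy"],.28,W)) for d in L[:3]])
for n in ["thermo_grip","set_tab","jar1"]:
    L=place_of("wrist",n);print(n,[(d["conf"],d["xy"],plane("wrist",d["xy"],dict(thermo_grip=.252,set_tab=.215,jar1=.025)[n],W)) for d in L[:3]])
for p in proj("wrist",[[.561,-.318,.28],[.561+.065,-.318-.005,.28],[.561-.065,-.318+.005,.28]],W): cv2.circle(im,tuple(int(v) for v in p),3,(0,0,255),-1)
cv2.imwrite("pics/w1.png",im);cv2.imwrite("pics/t1.png",read_camera("top"))
```

```text
t 2.9 tcp [ 561.6 -316.3  381.6] jawx yaw -1.645 F [ 0.  -0.9  0.7] w 0.352 q [ 0.45  0.34 -0.04  1.43  0.01  1.38 -1.24]
[(0.97, [268.4, 206.3], array([ 0.56433883, -0.31533036,  0.28      ]))]
thermo_grip [(0.77, [337.9, 300.7], array([ 0.45424581, -0.37612999,  0.252     ]))]
set_tab []
jar1 [(0.57, [167.6, 186.6], array([ 0.54014648, -0.14737529,  0.025     ]))]
```

View pics/w1.png

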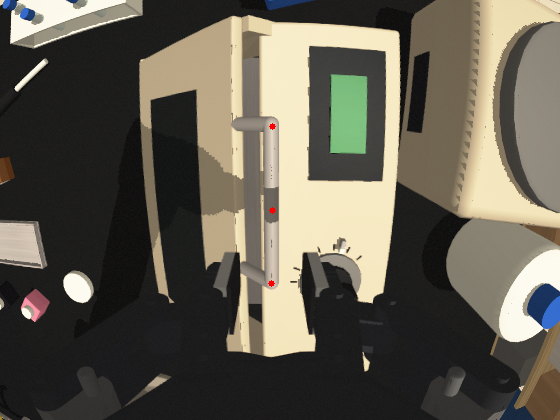

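>>> move_arm:
  steps:
    - {"fingers": 30, "translation": [0, -1, -50], "turn": 0}
    - {"fingers": 30, "translation": [0, 0, -40], "turn": 0}
    - {"fingers": 30, "translation": [0, 0, -30], "turn": 0}
    - {"fingers": 0, "translation": [0, 0, 0], "turn": 0}
    - {"fingers": 0, "translation": [0, 0, 0], "turn": 0}
    - {"fingers": 0, "translation": [0, 0, 0], "turn": 0}
    - {"fingers": 0, "translation": [0, 0, 0], "turn": 0}
  newtons: 40

```text
t: 4.08
eef_pos: [0.5584, -0.3177, 0.2606]
tool_rot: [-0.001, -0.68, 0.733, 0.003]
contact_force: [-3.5, 2.6, -9.1]
gripper_width: 0.124
```

```bash
cat > arc.py <<'E'
import numpy as np,sys
a0,a1,n=float(sys.argv[1]),float(sys.argv[2]),int(sys.argv[3])
ex=np.array([-.0745,-.997,0]);z=np.array([0,0,1])
A=np.linspace(a0,a1,n+1)
P=np.array([270*(np.cos(a)*ex+np.sin(a)*z) for a in A]);
R=np.round(P-P[0]);print(np.diff(R,axis=0).astype(int).tolist())
E
python3 arc.py .826 2.68 18
```

```text
[[2, 21, 18], [1, 23, 15], [2, 25, 13], [2, 26, 11], [2, 26, 7], [2, 27, 5], [2, 28, 2], [2, 28, 0], [2, 27, -4], [2, 27, -6], [2, 26, -10], [2, 25, -11], [2, 24, -15], [2, 22, -17], [1, 21, -18], [1, 18, -21], [2, 16, -23], [1, 13, -24]]
```

>>> move_arm:
  steps:
    - {"fingers": 0, "translation": [2, 21, 18], "turn": 0}
    - {"fingers": 0, "translation": [1, 23, 15], "turn": 0}
    - {"fingers": 0, "translation": [2, 25, 13], "turn": 0}
    - {"fingers": 0, "translation": [2, 26, 11], "turn": 0}
    - {"fingers": 0, "translation": [2, 26, 7], "turn": 0}
    - {"fingers": 0, "translation": [2, 27, 5], "turn": 0}
    - {"fingers": 0, "translation": [0, 0, 0], "turn": 0}

```text
t: 4.95
eef_pos: [0.569, -0.1677, 0.333]
tool_rot: [-0.001, -0.681, 0.732, 0.001]
contact_force: [-12.3, 1.1, -0.5]
gripper_width: 0.124
```

>>> move_arm:
  steps:
    - {"fingers": 0, "translation": [2, 28, 2], "turn": 0}
    - {"fingers": 0, "translation": [2, 28, 0], "turn": 0}
    - {"fingers": 0, "translation": [2, 27, -4], "turn": 0}
    - {"fingers": 0, "translation": [2, 27, -6], "turn": 0}
    - {"fingers": 0, "translation": [2, 26, -10], "turn": 0}
    - {"fingers": 0, "translation": [2, 25, -11], "turn": 0}
    - {"fingers": 0, "translation": [0, 0, 0], "turn": 0}

```text
t: 5.82
eef_pos: [0.5821, -0.0063, 0.3031]
tool_rot: [-0.0, -0.682, 0.732, 0.001]
contact_force: [-8.7, 2.2, -0.5]
gripper_width: 0.126
```

>>> move_arm:
  steps:
    - {"fingers": 0, "translation": [2, 24, -15], "turn": 0}
    - {"fingers": 0, "translation": [2, 22, -17], "turn": 0}
    - {"fingers": 0, "translation": [1, 21, -18], "turn": 0}
    - {"fingers": 0, "translation": [1, 18, -21], "turn": 0}
    - {"fingers": 0, "translation": [2, 16, -23], "turn": 0}
    - {"fingers": 0, "translation": [1, 13, -24], "turn": 0}
    - {"fingers": 0, "translation": [0, 0, 0], "turn": 0}
    - {"fingers": 0, "translation": [0, 0, 0], "turn": 0}

```text
t: 6.82
eef_pos: [0.592, 0.1058, 0.1854]
tool_rot: [0.0, -0.681, 0.733, 0.001]
contact_force: [-5.8, 2.9, -3.5]
gripper_width: 0.122
```

>>> move_arm:
  steps:
    - {"fingers": 30, "translation": [0, 0, 0], "turn": 0}
    - {"fingers": 30, "translation": [0, 0, 0], "turn": 0}
    - {"fingers": 30, "translation": [0, 0, 40], "turn": 0}
    - {"fingers": 30, "translation": [0, -10, 55], "turn": 0}
    - {"fingers": 85, "translation": [-5, -55, 50], "turn": 0}
    - {"fingers": 85, "translation": [-11, -55, 50], "turn": 0}
    - {"fingers": 85, "translation": [-11, -55, 20], "turn": 0}
    - {"fingers": 85, "translation": [-11, -55, 0], "turn": 0}
    - {"fingers": 85, "translation": [-11, -55, 0], "turn": 0}
    - {"fingers": 85, "translation": [-11, -50, 0], "turn": 0}

```text
t: 8.07
eef_pos: [0.5349, -0.2154, 0.3837]
tool_rot: [0.001, -0.68, 0.733, -0.002]
contact_force: [0.5, 0.8, -0.8]
gripper_width: 0.995
```

Run:
```python
from h import *
st()
W=cam("wrist");im=read_camera("wrist");cv2.imwrite("pics/w2.png",im)
T=cam("top");it=read_camera("top");cv2.imwrite("pics/t2.png",it)
for c,C in [("wrist",W),("top",T)]:
  for n,z in dict(jar1=.025,thermo_grip=.252,set_tab=.215,bottle1=0).items():
    L=place_of(c,n);print(c,n,[(d["conf"],d["xy"],np.round(plane(c,d["xy"],z,C),3)) for d in L[:7]])
```

```text
t 8.07 tcp [ 534.9 -215.4  383.7] jawx yaw -1.647 F [ 0.5  0.8 -0.8] w 0.995 q [ 0.33  0.21 -0.07  1.59  0.01  1.34 -1.39]
wrist jar1 [(0.9, [280.8, 202.6], array([ 0.473, -0.228,  0.025]))]
wrist thermo_grip [(0.96, [433.0, 265.6], array([ 0.454, -0.378,  0.252])), (0.52, [36.6, 149.3], array([0.609, 0.018, 0.252]))]
wrist set_tab [(0.44, [218.1, 166.7], array([ 0.564, -0.167,  0.215]))]
wrist bottle1 [(0.91, [67.4, 291.1], array([0.306, 0.246, 0.   ])), (0.69, [36.9, 150.5], array([0.611, 0.236, 0.   ])), (0.64, [5.4, 266.4], array([0.365, 0.43 , 0.   ])), (0.61, [0.0, 164.2], array([0.601, 0.357, 0.   ]))]
top jar1 [(0.86, [372.0, 233.0], array([ 0.474, -0.223,  0.025]))]
top thermo_grip []
top set_tab []
top bottle1 [(0.89, [200.9, 190.6], array([0.605, 0.241, 0.   ])), (0.85, [201.6, 301.9], array([0.3 , 0.24, 0.  ])), (0.76, [126.5, 205.9], array([ 0.567,  0.449, -0.   ])), (0.73, [163.4, 192.4], array([0.603, 0.346, 0.   ])), (0.71, [163.6, 294.0], array([0.323, 0.344, 0.   ])), (0.7, [138.8, 169.4], array([0.67 , 0.416, 0.   ])), (0.57, [130.4, 276.1], array([0.373, 0.435, 0.   ]))]
```

View pics/w2.png

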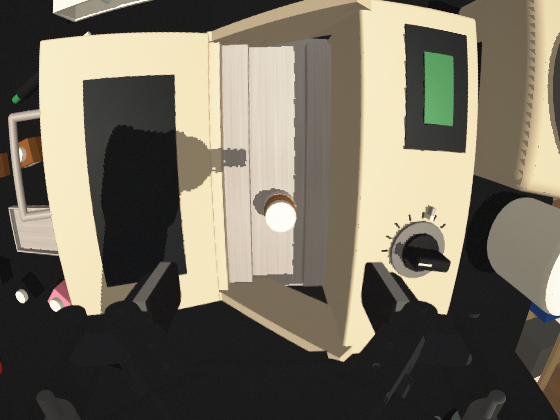

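View pics/t2.png

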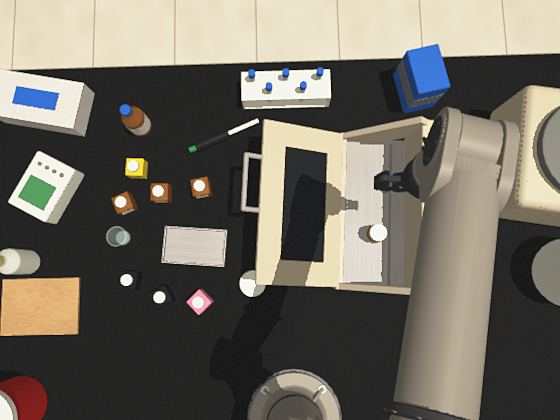

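Run:
```python
from h import *
W=cam("wrist");im=cv2.imread("pics/w2.png").astype(int)
m=(im.min(2)>200)[180:250,250:320]; ys,xs=np.nonzero(m); c=(xs.mean()+250,ys.mean()+180);print(c,m.sum(),plane("wrist",c,.097,W))
T=cam("top");it=cv2.imread("pics/t2.png").astype(int)
m=(it.min(2)>190)[215:250,360:395].astype(np.uint8);n,l,s,ce=cv2.connectedComponentsWithStats(m);print(s,ce); 
for i in range(1,n):
  if s[i,4]>60: print(plane("top",ce[i]+[360,215],.097,T))
L=outline_of("top","tray");m=L[0]["mask"].astype(np.uint8)
cs,_=cv2.findContours(m,0,1);r=cv2.minAreaRect(max(cs,key=cv2.contourArea));b=cv2.boxPoints(r);P=np.array([plane("top",p,.018,T)[:2] for p in b]);print("tray",P,P.mean(0));e=np.diff(np.vstack([P,P[:1]]),axis=0);print(np.linalg.norm(e,axis=1),np.arctan2(e[:,1],e[:,0]))
```

```text
(np.float64(280.27615062761504), np.float64(217.0878661087866)) 717 [ 0.47159691 -0.22050996  0.097     ]
[[  0   0  35  35 619]
 [  0   0  27  26 441]
 [  0  24  22  11 165]] [[20.91114701 17.64943457]
 [14.20408163 10.99092971]
 [ 9.8        30.62424242]]
[ 0.48611533 -0.2159835   0.097     ]
[ 0.43667562 -0.20237351  0.097     ]
tray [[0.4071831  0.34572937]
 [0.50821021 0.3391739 ]
 [0.4916845  0.16686997]
 [0.39124529 0.17513329]] [0.44958077 0.25672663]
[0.10123957 0.17309461 0.10077856 0.17133895] [-0.06479735 -1.66641405  3.05950569  1.4776425 ]
```

>>> move_arm:
  steps:
    - {"fingers": 85, "translation": [-10, -2, 0], "turn": 0.175}
    - {"fingers": 85, "translation": [-10, -2, 0], "turn": 0.175}
    - {"fingers": 85, "translation": [-10, -2, 0], "turn": 0.175}
    - {"fingers": 85, "translation": [-10, -2, 0], "turn": 0.175}
    - {"fingers": 85, "translation": [-10, 0, 0], "turn": 0.175}
    - {"fingers": 85, "translation": [-12, 0, 0], "turn": 0.175}
    - {"fingers": 85, "translation": [0, 0, -50], "turn": 0.175}
    - {"fingers": 85, "translation": [0, 0, -50], "turn": 0.175}
    - {"fingers": 85, "translation": [0, 0, -50], "turn": 0.172}
    - {"fingers": 85, "translation": [0, 0, -50], "turn": 0}

```text
t: 9.88
eef_pos: [0.4736, -0.22, 0.1806]
tool_rot: [0.0, 0.999, -0.035, 0.0]
contact_force: [-0.4, -0.6, -0.7]
gripper_width: 0.989
```

Run:
```python
from h import *
st()
W=cam("wrist");im=read_camera("wrist");
L=place_of("wrist","jar1");print([(d["conf"],d["xy"],np.round(plane("wrist",d["xy"],.025,W),3)) for d in L[:7]])
for p in proj("wrist",[[.473,-.223,.097],[.473,-.223,.025]],W): cv2.circle(im,tuple(int(v) for v in p),3,(0,0,255),-1)
cv2.imwrite("pics/w3.png",im)
```

```text
t 9.88 tcp [ 473.6 -220.   180.6] jawx yaw -0.07 F [-0.4 -0.6 -0.7] w 0.989 q [ 0.49  0.3  -0.21  1.96  0.08  0.89  0.17]
[(0.61, [270.0, 201.4], array([ 0.472, -0.228,  0.025]))]
```

View pics/w3.png

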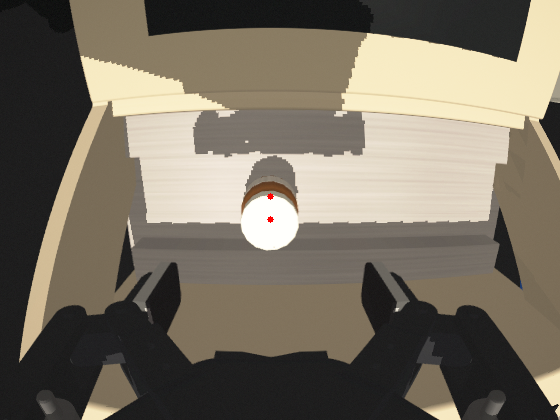

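>>> move_arm:
  steps:
    - {"fingers": 85, "translation": [0, -4, -50], "turn": 0}
    - {"fingers": 85, "translation": [0, 0, -50], "turn": 0}
    - {"fingers": 85, "translation": [0, 0, -44], "turn": 0}
    - {"fingers": 85, "translation": [0, 0, 0], "turn": 0}
    - {"fingers": 30, "translation": [0, 0, 0], "turn": 0}
    - {"fingers": 30, "translation": [0, 0, 0], "turn": 0}
    - {"fingers": 30, "translation": [0, 0, 0], "turn": 0}
    - {"fingers": 30, "translation": [0, 0, 0], "turn": 0}
    - {"fingers": 30, "translation": [0, 0, 0], "turn": 0}
  newtons: 30

```text
t: 11.1
eef_pos: [0.4749, -0.2251, 0.0404]
tool_rot: [0.001, 0.999, -0.037, 0.002]
contact_force: [-1.0, 0.8, 9.2]
gripper_width: 0.547
```

>>> move_arm:
  steps:
    - {"fingers": 30, "translation": [0, 0, 25], "turn": 0}
    - {"fingers": 30, "translation": [0, 0, 50], "turn": 0}
    - {"fingers": 30, "translation": [0, 0, 50], "turn": 0}
    - {"fingers": 30, "translation": [0, 0, 50], "turn": 0}
    - {"fingers": 30, "translation": [0, 0, 50], "turn": 0}
    - {"fingers": 30, "translation": [0, 0, 40], "turn": 0}

```text
t: 11.85
eef_pos: [0.4734, -0.2244, 0.3066]
tool_rot: [0.001, 0.999, -0.037, 0.002]
contact_force: [0.0, 0.2, -0.8]
gripper_width: 0.547
```

>>> move_arm:
  steps:
    - {"fingers": 30, "translation": [0, 48, 0], "turn": 0.155}
    - {"fingers": 30, "translation": [0, 48, 0], "turn": 0.155}
    - {"fingers": 30, "translation": [0, 48, 0], "turn": 0.155}
    - {"fingers": 30, "translation": [0, 48, 0], "turn": 0.155}
    - {"fingers": 30, "translation": [0, 48, 0], "turn": 0.155}
    - {"fingers": 30, "translation": [0, 48, 0], "turn": 0.155}
    - {"fingers": 30, "translation": [-5, 48, 0], "turn": 0.155}
    - {"fingers": 30, "translation": [-6, 48, 0], "turn": 0.155}
    - {"fingers": 30, "translation": [-6, 48, 0], "turn": 0.155}
    - {"fingers": 30, "translation": [-6, 50, 0], "turn": 0.155}

```text
t: 13.1
eef_pos: [0.45, 0.2587, 0.3042]
tool_rot: [0.001, 0.738, 0.675, 0.001]
contact_force: [0.6, -0.3, -1.3]
gripper_width: 0.549
```

Run:
```python
from h import *
st()
W=cam("wrist");im=read_camera("wrist");
for n,z in [("tray",0),("bottle1",0),("beaker",0)]:
  L=place_of("wrist",n);print(n,[(d["conf"],d["xy"],np.round(plane("wrist",d["xy"],z,W),3)) for d in L[:7]])
cv2.imwrite("pics/w4.png",im);cv2.imwrite("pics/s4.png",read_camera("scene"))
```

```text
t 13.1 tcp [450.  258.7 304.2] jawx yaw 1.481 F [ 0.6 -0.3 -1.3] w 0.549 q [-0.02  0.22 -0.72  1.8   0.16  1.18  0.69]
tray [(0.98, [272.0, 170.7], array([0.452, 0.26 , 0.   ])), (0.16, [5.7, 248.7], array([ 0.54 , -0.275,  0.   ]))]
bottle1 [(0.97, [335.0, 261.9], array([0.6  , 0.344, 0.   ])), (0.89, [379.3, 294.8], array([0.67 , 0.419, 0.   ])), (0.86, [397.6, 238.4], array([0.572, 0.446, 0.   ])), (0.75, [387.3, 102.8], array([0.366, 0.431, 0.   ])), (0.74, [250.8, 66.2], array([0.304, 0.244, 0.   ])), (0.61, [324.8, 70.9], array([0.318, 0.344, 0.   ]))]
beaker [(0.89, [406.4, 180.8], array([0.481, 0.458, 0.   ]))]
```

View pics/w4.png

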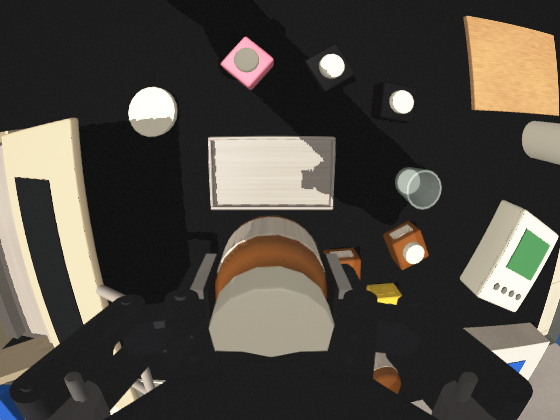

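View pics/s4.png

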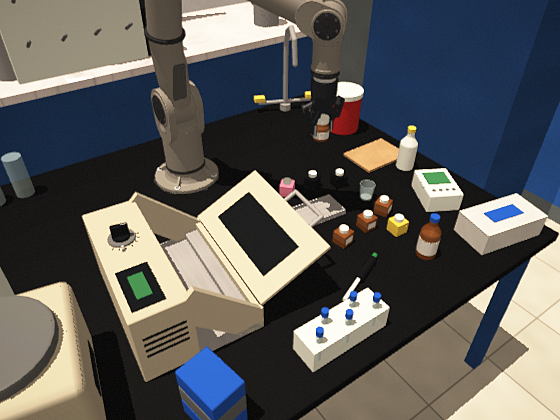

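>>> move_arm:
  steps:
    - {"fingers": 30, "translation": [0, 0, -50], "turn": 0}
    - {"fingers": 30, "translation": [0, 0, -50], "turn": 0}
    - {"fingers": 30, "translation": [0, 0, -50], "turn": 0}
    - {"fingers": 30, "translation": [0, 0, -50], "turn": 0}
    - {"fingers": 30, "translation": [0, 0, -40], "turn": 0}
    - {"fingers": 30, "translation": [0, 0, -25], "turn": 0}
    - {"fingers": 30, "translation": [0, 0, -18], "turn": 0}
    - {"fingers": 30, "translation": [0, 0, 0], "turn": 0}

```text
t: 14.35
eef_pos: [0.451, 0.2563, 0.0195]
tool_rot: [0.001, 0.74, 0.672, -0.0]
contact_force: [-0.2, -0.5, -0.6]
gripper_width: 0.55
```

>>> move_arm:
  steps:
    - {"fingers": 80, "translation": [0, 0, 0], "turn": 0}
    - {"fingers": 80, "translation": [0, 0, 0], "turn": 0}
    - {"fingers": 80, "translation": [0, 0, 0], "turn": 0}
    - {"fingers": 85, "translation": [0, 0, 40], "turn": 0}
    - {"fingers": 85, "translation": [0, 0, 50], "turn": 0}
    - {"fingers": 85, "translation": [10, 10, 50], "turn": 0}
    - {"fingers": 85, "translation": [40, 30, 50], "turn": 0}
    - {"fingers": 85, "translation": [40, 20, 50], "turn": 0}

```text
t: 15.35
eef_pos: [0.5333, 0.3136, 0.2528]
tool_rot: [0.0, 0.739, 0.674, 0.0]
contact_force: [1.0, 1.0, -0.0]
gripper_width: 0.996
```

```bash
cat > bots.py <<'E'
from h import *
import sys
tag=sys.argv[1]
st()
W=cam("wrist");im=read_camera("wrist");cv2.imwrite(f"pics/w{tag}.png",im)
for n,z in [("jar1",.004),("bottle1",0),("beaker",0)]:
  L=place_of("wrist",n);print(n,[(round(d["conf"],2),np.round(d["xy"]),np.round(plane("wrist",d["xy"],z,W),3)[:2]) for d in L[:7]])
for d in outline_of("wrist","bottle1"):
  m=d["mask"]; px=im[m]; col=np.median(px,axis=0)
  # cap pixels -> cap centre at z=.06
  mm=m&(im.min(2)>130)
  ys,xs=np.nonzero(mm)
  cap=plane("wrist",(xs.mean(),ys.mean()),.06,W)[:2] if len(xs)>10 else None
  # amber top: fit square
  print(round(d["conf"],2),np.round(d["xy"]),"col",col,"n",m.sum(),"cap",None if cap is None else np.round(cap,4))
E
python3 bots.py 5
```

```text
t 15.35 tcp [533.3 313.6 252.8] jawx yaw 1.478 F [ 1.  1. -0.] w 0.996 q [-0.13  0.45 -0.68  1.64  0.3   1.16  0.6 ]
jar1 [(0.56, array([220., 115.]), array([0.451, 0.259]))]
bottle1 [(0.79, array([352.,  36.]), array([0.364, 0.43 ])), (0.78, array([197.,   4.]), array([0.304, 0.243])), (0.72, array([376., 195.]), array([0.568, 0.447])), (0.7, array([304., 225.]), array([0.6 , 0.35])), (0.6, array([221., 239.]), array([0.61 , 0.241])), (0.6, array([355., 270.]), array([0.674, 0.418])), (0.6, array([280.,   5.]), array([0.318, 0.344]))]
beaker [(0.64, array([382., 127.]), array([0.481, 0.458]))]
0.9 [383. 202.] col [ 50. 102. 156.] n 2046 cap [0.5724 0.449 ]
0.87 [360.  33.] col [36. 36. 37.] n 2144 cap [0.3663 0.4289]
0.8 [215. 246.] col [ 53. 104. 164.] n 2050 cap [0.6096 0.238 ]
0.79 [280.   8.] col [22.  21.  21.5] n 988 cap None
0.72 [306. 230.] col [ 52. 103. 162.] n 2067 cap [0.5985 0.348 ]
0.66 [196.   6.] col [ 88.  79. 142.] n 890 cap [0.3271 0.2414]
0.65 [349. 273.] col [ 48. 140. 170.] n 1190 cap [0.6655 0.4069]
```

View pics/w5.png

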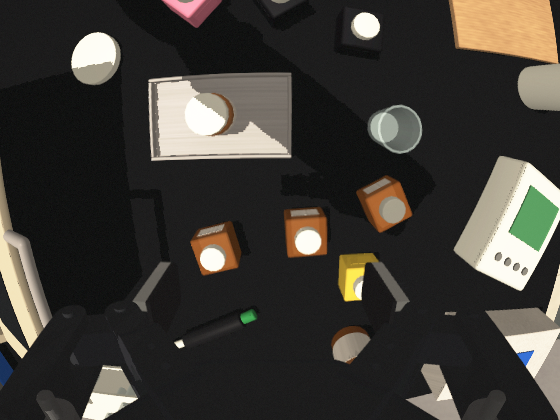

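```bash
cat > fit.py <<'E'
from h import *
from scipy.optimize import minimize
def sil(x,y,a,C,S=4,z0=0.):
    c,s=np.cos(a),np.sin(a);P=[]
    for u in (-.024,.024):
        for v in (-.024,.024):
            for z in (z0,z0+.046): P.append([x+c*u-s*v,y+s*u+c*v,z])
    hull1=cv2.convexHull((proj("wrist",P,C)*S).astype(np.int32))
    Q=[[x+.015*np.cos(t),y+.015*np.sin(t),z] for t in np.linspace(0,6.28,24) for z in (z0+.046,z0+.06)]
    hull2=cv2.convexHull((proj("wrist",Q,C)*S).astype(np.int32))
    m=np.zeros((420*S,560*S),np.uint8);cv2.fillPoly(m,[hull1],1);cv2.fillPoly(m,[hull2],1);return m
def fit(mask,x,y,C,S=4):
    M=cv2.resize(mask.astype(np.uint8),None,fx=S,fy=S,interpolation=cv2.INTER_LINEAR)
    def cost(p):
        m=sil(x+p[0]/1000,y+p[1]/1000,p[2]/20,C,S); return -np.sum(m&M)/np.sum(m|M)
    best=None
    for a in np.linspace(-.7,.7,7):
        r=minimize(cost,[0,0,a*20],method="Nelder-Mead",options=dict(initial_simplex=[[0,0,a*20],[4,0,a*20],[0,4,a*20],[0,0,a*20+3]],maxiter=90))
        if best is None or r.fun<best.fun: best=r
    p=best.x; return x+p[0]/1000,y+p[1]/1000,(p[2]/20+np.pi/4)%(np.pi/2)-np.pi/4,-best.fun
if __name__=="__main__":
    W=cam("wrist");im=read_camera("wrist");st()
    for d in outline_of("wrist","bottle1"):
        m=d["mask"];col=np.median(im[m],axis=0)
        if not(col[2]>1.3*col[1] and col[1]>1.5*col[0]): continue
        g=plane("wrist",d["xy"],.03,W)
        print(np.round(d["xy"]),np.round(fit(m,g[0],g[1],W),4))
E
python3 fit.py
```

```text
t 15.65 tcp [531.6 311.9 249.2] jawx yaw 1.477 F [-0.1 -0.  -0.3] w 0.994 q [-0.13  0.45 -0.68  1.64  0.3   1.16  0.59]
[217. 247.] [ 0.5443  0.2804 -0.35   -0.    ]
[306. 233.] [ 0.6159  0.2871 -0.5917 -0.    ]
[387. 204.] [ 0.4935  0.472  -0.7708 -0.    ]fit.py:15: RuntimeWarning: overflow encountered in scalar negative
  m=sil(x+p[0]/1000,y+p[1]/1000,p[2]/20,C,S); return -np.sum(m&M)/np.sum(m|M)
```

```bash
sed -i 's/return -np.sum(m&M)\/np.sum(m|M)/return -float(np.count_nonzero(m\&M))\/np.count_nonzero(m|M)/' fit.py; python3 fit.py
```

```text
t 15.75 tcp [531.6 311.8 249.2] jawx yaw 1.478 F [-0.3 -0.6  0.1] w 0.997 q [-0.13  0.45 -0.68  1.64  0.3   1.16  0.59]
[218. 248.] [0.6125 0.2378 0.1488 0.9413]
[307. 235.] [ 0.6005  0.3486 -0.0101  0.9479]
[384. 205.] [0.5745 0.4501 0.4404 0.9408]
```

>>> move_arm:
  steps:
    - {"fingers": 75, "translation": [10, -9, 0], "turn": -0.166}
    - {"fingers": 75, "translation": [10, -9, 0], "turn": -0.166}
    - {"fingers": 75, "translation": [10, -9, 0], "turn": -0.166}
    - {"fingers": 75, "translation": [10, -9, 0], "turn": -0.166}
    - {"fingers": 75, "translation": [10, -9, 0], "turn": -0.166}
    - {"fingers": 75, "translation": [10, -9, -20], "turn": -0.166}
    - {"fingers": 75, "translation": [10, -10, -30], "turn": -0.166}
    - {"fingers": 75, "translation": [11, -10, -50], "turn": -0.166}
    - {"fingers": 75, "translation": [0, 0, -40], "turn": 0}
    - {"fingers": 75, "translation": [0, 0, 0], "turn": 0}

```text
t: 17.05
eef_pos: [0.6108, 0.2372, 0.1068]
tool_rot: [0.001, 0.997, 0.075, -0.004]
contact_force: [0.2, -0.1, 0.6]
gripper_width: 0.878
```

```bash
python3 fit.py; python3 -c "
from h import *
cv2.imwrite('pics/w6.png',read_camera('wrist'))"
```

```text
t 17.1 tcp [612.6 238.5 109.6] jawx yaw 0.15 F [ 0.5  1.1 -0.4] w 0.883 q [-0.23  0.6  -0.34  1.68  0.24  0.91 -0.51]
[272. 217.] [0.6117 0.2373 0.1645 0.9569]
[281.  56.] [ 0.5999  0.3485 -0.0163  0.9592]
```

View pics/w6.png

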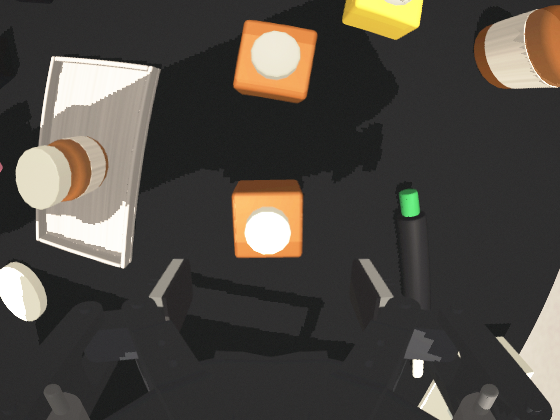

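>>> move_arm:
  steps:
    - {"fingers": 75, "translation": [0, 0, -50], "turn": 0.0}
    - {"fingers": 75, "translation": [0, 0, -48], "turn": 0}
    - {"fingers": 75, "translation": [0, 0, 0], "turn": 0}
    - {"fingers": 30, "translation": [0, 0, 0], "turn": 0}
    - {"fingers": 30, "translation": [0, 0, 0], "turn": 0}
    - {"fingers": 30, "translation": [0, 0, 0], "turn": 0}
    - {"fingers": 30, "translation": [0, 0, 0], "turn": 0}
  newtons: 35

```text
t: 18.08
eef_pos: [0.6161, 0.24, 0.0161]
tool_rot: [-0.001, 0.997, 0.074, 0.002]
contact_force: [-0.2, -0.3, 6.8]
gripper_width: 0.562
```

>>> move_arm:
  steps:
    - {"fingers": 30, "translation": [0, 0, 25], "turn": 0.0}
    - {"fingers": 30, "translation": [0, 0, 50], "turn": 0}
    - {"fingers": 30, "translation": [0, 0, 50], "turn": 0}
    - {"fingers": 30, "translation": [0, 0, 55], "turn": 0}
    - {"fingers": 30, "translation": [0, 0, 55], "turn": 0}
    - {"fingers": 30, "translation": [0, 0, 55], "turn": 0}

```text
t: 18.82
eef_pos: [0.6137, 0.2387, 0.3064]
tool_rot: [-0.0, 0.997, 0.074, 0.001]
contact_force: [0.6, 0.2, -1.2]
gripper_width: 0.555
```

>>> move_arm:
  steps:
    - {"fingers": 30, "translation": [4, -48, 0], "turn": -0.025}
    - {"fingers": 30, "translation": [4, -48, 0], "turn": -0.025}
    - {"fingers": 30, "translation": [4, -48, 0], "turn": -0.025}
    - {"fingers": 30, "translation": [4, -48, 0], "turn": -0.025}
    - {"fingers": 30, "translation": [4, -48, 0], "turn": -0.025}
    - {"fingers": 30, "translation": [4, -48, 0], "turn": -0.025}
    - {"fingers": 30, "translation": [4, -48, 0], "turn": -0.025}
    - {"fingers": 30, "translation": [4, -48, 0], "turn": -0.025}
    - {"fingers": 30, "translation": [4, -48, 0], "turn": -0.025}
    - {"fingers": 30, "translation": [0, -45, 0], "turn": 0}

```text
t: 20.08
eef_pos: [0.65, -0.2398, 0.3044]
tool_rot: [0.0, 0.999, -0.038, 0.001]
contact_force: [0.6, -0.4, -1.6]
gripper_width: 0.558
```

Run:
```python
from h import *
st()
W=cam("wrist");im=read_camera("wrist")
O=np.array([.530,-.229,.025]);ey=np.array([.997,-.075,0]);ex=np.array([-.075,-.997,0])
P=[O+ex*a*.042+ey*b*.19 for a,b in [(-1,-1),(-1,1),(1,1),(1,-1)]]
pts=proj("wrist",[p0+(p1-p0)*t for p0,p1 in zip(P,P[1:]+P[:1]) for t in np.linspace(0,1,30)],W)
for p in pts: cv2.circle(im,tuple(int(v) for v in p),1,(0,0,255),-1)
cv2.imwrite("pics/w7.png",im)
```

```text
t 20.07 tcp [ 650.  -239.8  304.4] jawx yaw -0.076 F [ 0.6 -0.4 -1.6] w 0.558 q [ 0.38  0.46 -0.17  1.41  0.08  1.27  0.13]
```

View pics/w7.png

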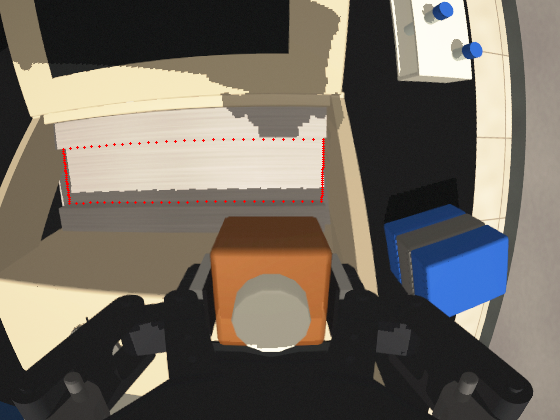

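Run:
```python
import cv2
im=cv2.imread("pics/w7.png");cv2.imwrite("pics/w7z.png",cv2.resize(im[85:245,30:230],None,fx=4,fy=3.7))
```

```text
(no output)
```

View pics/w7z.png

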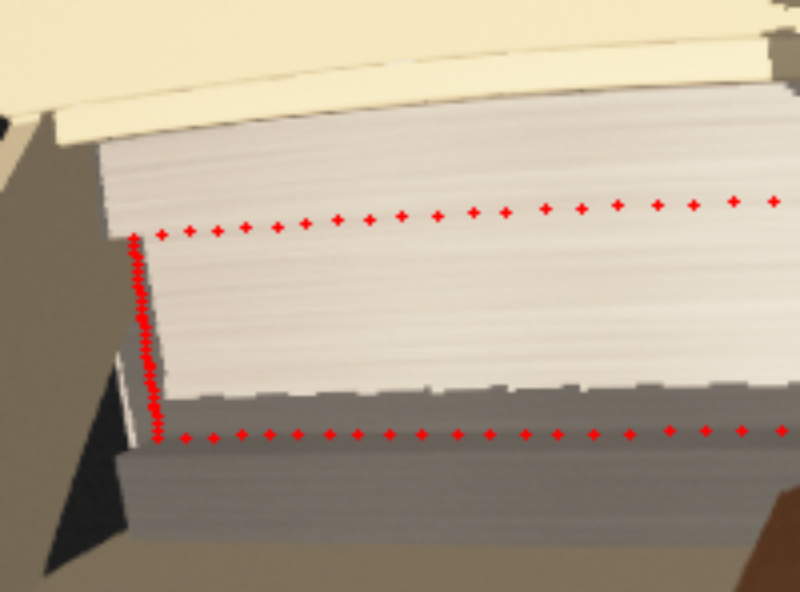

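>>> move_arm:
  steps:
    - {"fingers": 30, "translation": [0, 1, -50], "turn": 0}
    - {"fingers": 30, "translation": [0, 1, -50], "turn": 0}
    - {"fingers": 30, "translation": [0, 0, -50], "turn": 0}
    - {"fingers": 30, "translation": [0, 0, -50], "turn": 0}
    - {"fingers": 30, "translation": [0, 0, -35], "turn": 0}
    - {"fingers": 30, "translation": [0, 0, -20], "turn": 0}
    - {"fingers": 30, "translation": [0, 0, -7], "turn": 0}
    - {"fingers": 30, "translation": [0, 0, 0], "turn": 0}

```text
t: 21.12
eef_pos: [0.6511, -0.2364, 0.0423]
tool_rot: [0.0, 0.999, -0.038, 0.001]
contact_force: [0.4, -0.4, -0.4]
gripper_width: 0.556
```

Release (opening limited to 65) and rise, then return over bottle B.

>>> move_arm:
  steps:
    - {"fingers": 65, "translation": [0, 0, -1], "turn": 0}
    - {"fingers": 65, "translation": [0, 0, 0], "turn": 0}
    - {"fingers": 65, "translation": [0, 0, 0], "turn": 0}
    - {"fingers": 65, "translation": [0, 0, 40], "turn": 0}
    - {"fingers": 65, "translation": [0, 0, 55], "turn": 0}
    - {"fingers": 75, "translation": [0, 0, 55], "turn": 0}
    - {"fingers": 75, "translation": [0, 0, 55], "turn": 0}
    - {"fingers": 75, "translation": [0, 0, 45], "turn": 0}

```text
t: 22.12
eef_pos: [0.6505, -0.2363, 0.2928]
tool_rot: [0.0, 0.999, -0.038, 0.001]
contact_force: [0.8, 0.5, -0.7]
gripper_width: 0.881
```

Run:
```python
from h import *
st()
W=cam("wrist");cv2.imwrite("pics/w8.png",read_camera("wrist"));cv2.imwrite("pics/t8.png",read_camera("top"))
```

```text
t 22.12 tcp [ 650.5 -236.3  292.8] jawx yaw -0.076 F [ 0.8  0.5 -0.7] w 0.881 q [ 0.38  0.47 -0.17  1.43  0.08  1.25  0.12]
```

View pics/w8.png

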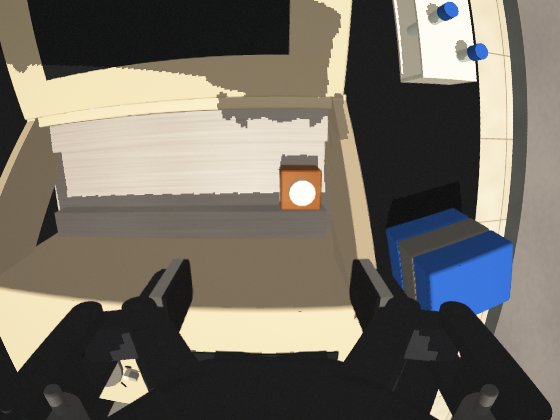

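View pics/t8.png

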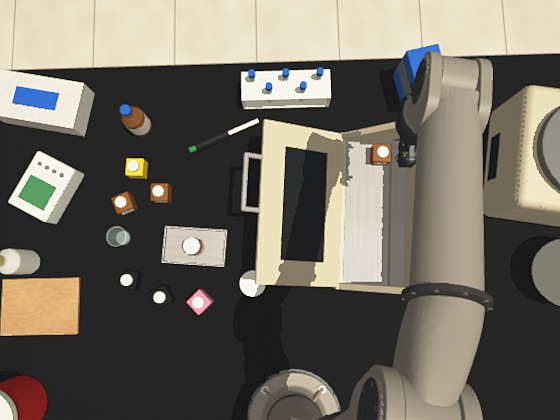

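>>> move_arm:
  steps:
    - {"fingers": 75, "translation": [-4, 58, 0], "turn": 0.063}
    - {"fingers": 75, "translation": [-4, 58, 0], "turn": 0}
    - {"fingers": 75, "translation": [-4, 58, 0], "turn": 0}
    - {"fingers": 75, "translation": [-4, 58, 0], "turn": 0}
    - {"fingers": 75, "translation": [-4, 58, 0], "turn": 0}
    - {"fingers": 75, "translation": [-6, 58, 0], "turn": 0}
    - {"fingers": 75, "translation": [-6, 58, 0], "turn": 0}
    - {"fingers": 75, "translation": [-6, 58, -30], "turn": 0}
    - {"fingers": 75, "translation": [-6, 58, -40], "turn": 0}
    - {"fingers": 75, "translation": [-6, 58, -40], "turn": 0}

```text
t: 23.48
eef_pos: [0.6014, 0.3292, 0.1891]
tool_rot: [-0.0, 1.0, -0.007, 0.0]
contact_force: [1.0, 0.1, 0.1]
gripper_width: 0.877
```

```bash
python3 fit.py
```

```text
t 23.52 tcp [595.4 337.4 183.5] jawx yaw -0.004 F [-3.   5.3 -3. ] w 0.878 q [-0.37  0.56 -0.35  1.55  0.2   1.07 -0.77]
[238.  64.] [0.5729 0.4489 0.3681 0.9344]
```

```bash
python3 bots.py 9; python3 fit.py
```

```text
t 23.57 tcp [595.7 334.6 185.1] jawx yaw -0.003 F [-0.   0.8 -0.2] w 0.878 q [-0.36  0.56 -0.35  1.55  0.2   1.07 -0.76]
jar1 [(0.87, array([150., 255.]), array([0.454, 0.257]))]
bottle1 [(0.9, array([250.,  75.]), array([0.573, 0.45 ])), (0.9, array([ 46., 187.]), array([0.315, 0.341])), (0.88, array([ 55., 259.]), array([0.306, 0.243])), (0.84, array([ 69., 110.]), array([0.362, 0.43 ])), (0.78, array([343., 111.]), array([0.667, 0.415])), (0.75, array([276., 175.]), array([0.599, 0.348]))]
beaker [(0.69, array([162.,  74.]), array([0.481, 0.456]))]
0.96 [ 35. 191.] col [46. 46. 48.] n 2249 cap [0.3247 0.344 ]
0.8 [ 61. 111.] col [52.  50.  53.5] n 2530 cap [0.3702 0.4294]
0.74 [354. 108.] col [144. 255. 255.] n 3159 cap [0.666  0.4162]
0.74 [ 44. 265.] col [168. 151. 223.] n 1816 cap [0.3203 0.2494]
0.64 [247.  69.] col [106. 186. 246.] n 3068 cap [0.5729 0.4484]
0.57 [277. 181.] col [114. 197. 253.] n 3027 cap [0.5995 0.3494]
t 23.88 tcp [603.  325.9 191.3] jawx yaw -0.016 F [-0.1  0.7  0.4] w 0.877 q [-0.35  0.55 -0.34  1.55  0.2   1.07 -0.76]
[236.  64.] [0.5731 0.4488 0.396  0.9583]
```

View pics/w9.png

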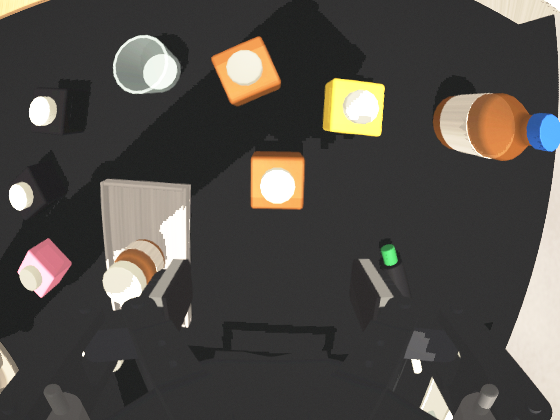

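>>> move_arm:
  steps:
    - {"fingers": 75, "translation": [-3, 23, 0], "turn": 0}
    - {"fingers": 75, "translation": [0, 0, -40], "turn": 0}
    - {"fingers": 75, "translation": [0, 0, -40], "turn": 0}
    - {"fingers": 75, "translation": [0, 0, 0], "turn": 0}

```text
t: 24.42
eef_pos: [0.5962, 0.3506, 0.1073]
tool_rot: [0.001, 1.0, -0.006, -0.003]
contact_force: [0.1, 0.5, -0.0]
gripper_width: 0.875
```

```bash
sed -i 's/if not(col\[2\]>1.3\*col\[1\] and col\[1\]>1.5\*col\[0\])/if not(col[2]>1.2*col[1] and col[1]>1.5*col[0])/' fit.py; python3 fit.py
```

```text
t 24.48 tcp [597.7 351.5 109.8] jawx yaw -0.012 F [-0.5  0.8  0.9] w 0.875 q [-0.4   0.65 -0.33  1.59  0.24  0.95 -0.82]
[235.  78.] [0.5729 0.4489 0.3963 0.9748]
[275. 221.] [ 0.5997  0.3478 -0.0193  0.9531]
```

>>> move_arm:
  steps:
    - {"fingers": 75, "translation": [2, -3, -50], "turn": 0.0}
    - {"fingers": 75, "translation": [0, 0, -48], "turn": 0}
    - {"fingers": 75, "translation": [0, 0, 0], "turn": 0}
    - {"fingers": 30, "translation": [0, 0, 0], "turn": 0}
    - {"fingers": 30, "translation": [0, 0, 0], "turn": 0}
    - {"fingers": 30, "translation": [0, 0, 0], "turn": 0}
    - {"fingers": 30, "translation": [0, 0, 0], "turn": 0}
  newtons: 35

```text
t: 25.4
eef_pos: [0.6026, 0.3493, 0.016]
tool_rot: [-0.002, 1.0, -0.007, 0.002]
contact_force: [-1.1, -0.1, 6.7]
gripper_width: 0.556
```

>>> move_arm:
  steps:
    - {"fingers": 30, "translation": [0, 0, 25], "turn": 0.0}
    - {"fingers": 30, "translation": [0, 0, 50], "turn": 0}
    - {"fingers": 30, "translation": [0, 0, 50], "turn": 0}
    - {"fingers": 30, "translation": [0, 0, 55], "turn": 0}
    - {"fingers": 30, "translation": [0, 0, 55], "turn": 0}
    - {"fingers": 30, "translation": [0, 0, 55], "turn": 0}

```text
t: 26.15
eef_pos: [0.6003, 0.3475, 0.3059]
tool_rot: [-0.001, 1.0, -0.006, 0.001]
contact_force: [0.9, 0.4, -1.0]
gripper_width: 0.555
```

>>> move_arm:
  steps:
    - {"fingers": 30, "translation": [-4, -48, 0], "turn": -0.062}
    - {"fingers": 30, "translation": [-4, -48, 0], "turn": 0}
    - {"fingers": 30, "translation": [-4, -48, 0], "turn": 0}
    - {"fingers": 30, "translation": [-4, -48, 0], "turn": 0}
    - {"fingers": 30, "translation": [-4, -48, 0], "turn": 0}
    - {"fingers": 30, "translation": [-4, -48, 0], "turn": 0}
    - {"fingers": 30, "translation": [-4, -48, 0], "turn": 0}
    - {"fingers": 30, "translation": [-4, -48, 0], "turn": 0}
    - {"fingers": 30, "translation": [-4, -48, 0], "turn": 0}
    - {"fingers": 30, "translation": [-4, -48, 0], "turn": 0}

```text
t: 27.4
eef_pos: [0.5603, -0.1338, 0.304]
tool_rot: [0.0, 0.999, -0.037, 0.001]
contact_force: [0.5, 0.3, -2.1]
gripper_width: 0.553
```

>>> move_arm:
  steps:
    - {"fingers": 30, "translation": [-5, -48, 0], "turn": 0}
    - {"fingers": 30, "translation": [-5, -49, 0], "turn": 0}
    - {"fingers": 30, "translation": [0, 0, 0], "turn": 0}
    - {"fingers": 30, "translation": [0, 0, 0], "turn": 0}

```text
t: 27.9
eef_pos: [0.5508, -0.2287, 0.3033]
tool_rot: [-0.0, 0.999, -0.037, 0.001]
contact_force: [-0.4, 0.5, -1.9]
gripper_width: 0.559
```

>>> move_arm:
  steps:
    - {"fingers": 30, "translation": [0, -1, -50], "turn": 0}
    - {"fingers": 30, "translation": [0, 0, -50], "turn": 0}
    - {"fingers": 30, "translation": [0, 0, -50], "turn": 0}
    - {"fingers": 30, "translation": [0, 0, -50], "turn": 0}
    - {"fingers": 30, "translation": [0, 0, -35], "turn": 0}
    - {"fingers": 30, "translation": [0, 0, -20], "turn": 0}
    - {"fingers": 30, "translation": [0, 0, -6], "turn": 0}
    - {"fingers": 30, "translation": [0, 0, 0], "turn": 0}

```text
t: 28.9
eef_pos: [0.5517, -0.2302, 0.0425]
tool_rot: [0.0, 0.999, -0.037, 0.001]
contact_force: [0.7, 0.5, -1.0]
gripper_width: 0.562
```

>>> move_arm:
  steps:
    - {"fingers": 65, "translation": [0, 0, -1], "turn": 0}
    - {"fingers": 65, "translation": [0, 0, 0], "turn": 0}
    - {"fingers": 65, "translation": [0, 0, 0], "turn": 0}
    - {"fingers": 65, "translation": [0, 0, 40], "turn": 0}
    - {"fingers": 65, "translation": [0, 0, 55], "turn": 0}
    - {"fingers": 75, "translation": [0, 0, 55], "turn": 0}
    - {"fingers": 75, "translation": [0, 0, 55], "turn": 0}
    - {"fingers": 75, "translation": [0, 0, 45], "turn": 0}

```text
t: 29.9
eef_pos: [0.5508, -0.2305, 0.2932]
tool_rot: [0.0, 0.999, -0.038, 0.001]
contact_force: [1.3, 0.5, -0.6]
gripper_width: 0.88
```

```bash
python3 bots.py 10;  python3 - <<'E'
from h import *
cv2.imwrite("pics/t10.png",read_camera("top"))
print([(round(d["conf"],2),np.round(d["xy"]),np.round(plane("top",d["xy"],0),3)[:2]) for d in place_of("top","bottle1")])
E
```

```text
t 29.9 tcp [ 550.8 -230.5  293.2] jawx yaw -0.075 F [ 1.3  0.5 -0.6] w 0.88 q [ 0.39  0.3  -0.13  1.67  0.04  1.17  0.18]
jar1 []
bottle1 [(0.8, array([270., 175.]), array([ 0.549, -0.236])), (0.56, array([373., 178.]), array([ 0.694, -0.25 ]))]
beaker [(0.67, array([269., 173.]), array([ 0.548, -0.234]))]
0.88 [269. 178.] col [ 74. 130. 206.] n 1810 cap [ 0.551  -0.2362]
0.79 [379. 182.] col [ 59. 112. 180.] n 1865 cap [ 0.6928 -0.2564]
[(0.97, array([138., 169.]), array([0.672, 0.42 ])), (0.81, array([198., 305.]), array([0.292, 0.25 ])), (0.67, array([129., 206.]), array([0.567, 0.444])), (0.66, array([371., 203.]), array([ 0.558, -0.229])), (0.64, array([378., 158.]), array([ 0.685, -0.256])), (0.64, array([134., 274.]), array([0.378, 0.425])), (0.63, array([166., 297.]), array([0.316, 0.338])), (0.46, array([198., 241.]), array([0.465, 0.251]))]
```

View pics/w10.png

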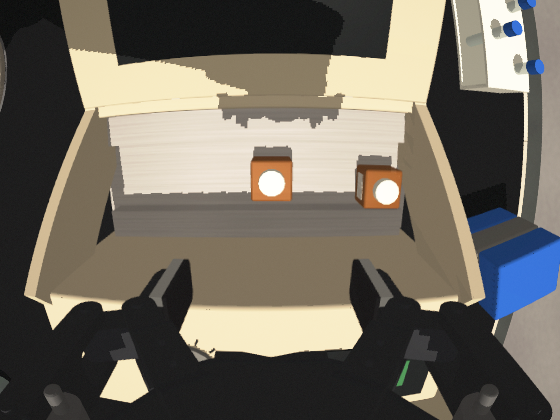

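View pics/t10.png

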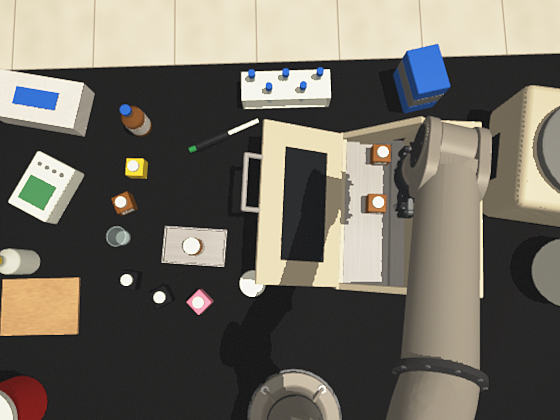

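```bash
cat > ch.py <<'E'
from fit import *
def fitz(mask,x,y,C,z0,S=4):
    M=cv2.resize(mask.astype(np.uint8),None,fx=S,fy=S,interpolation=cv2.INTER_LINEAR)
    def cost(p):
        m=sil(x+p[0]/1000,y+p[1]/1000,p[2]/20,C,S,z0); return -float(np.count_nonzero(m&M))/np.count_nonzero(m|M)
    rs=[minimize(cost,[0,0,a*20],method="Nelder-Mead",options=dict(initial_simplex=[[0,0,a*20],[4,0,a*20],[0,4,a*20],[0,0,a*20+3]],maxiter=90)) for a in np.linspace(-.7,.7,7)]
    b=min(rs,key=lambda r:r.fun);p=b.x;return x+p[0]/1000,y+p[1]/1000,(p[2]/20+np.pi/4)%(np.pi/2)-np.pi/4,-b.fun
W=cam("wrist");im=read_camera("wrist");st()
O=np.array([.530,-.229]);ey=np.array([.997,-.075]);ex=np.array([-.075,-.997])
for d in outline_of("wrist","bottle1"):
    m=d["mask"]
    g=plane("wrist",d["xy"],.055,W)
    if g[1]>-.1: continue
    f=fitz(m,g[0],g[1],W,.025); v=np.array(f[:2])-O
    print(np.round(d["xy"]),np.round(f,4),"chamber x,y",np.round([v@ex,v@ey],4))
E
python3 ch.py
```

```text
t 30.3 tcp [ 549.8 -230.2  288.7] jawx yaw -0.075 F [-0.5  0.  -0. ] w 0.873 q [ 0.39  0.31 -0.13  1.67  0.04  1.17  0.18]
[382. 187.] [ 0.6857 -0.2508 -0.1002  0.9383] chamber x,y [0.0101 0.1569]
[270. 179.] [ 0.5512 -0.2317 -0.0758  0.9369] chamber x,y [0.0011 0.0213]
```

>>> move_arm:
  steps:
    - {"fingers": 75, "translation": [2, 52, 0], "turn": 0.1}
    - {"fingers": 75, "translation": [2, 52, 0], "turn": 0.1}
    - {"fingers": 75, "translation": [2, 52, 0], "turn": 0.1}
    - {"fingers": 75, "translation": [2, 52, 0], "turn": 0.1}
    - {"fingers": 75, "translation": [2, 52, 0], "turn": 0.075}
    - {"fingers": 75, "translation": [2, 52, 0], "turn": 0}
    - {"fingers": 75, "translation": [2, 52, 0], "turn": 0}
    - {"fingers": 75, "translation": [2, 52, 0], "turn": 0}
    - {"fingers": 75, "translation": [2, 52, 0], "turn": 0}
    - {"fingers": 75, "translation": [2, 52, 0], "turn": 0}

```text
t: 31.6
eef_pos: [0.5704, 0.2909, 0.2893]
tool_rot: [0.0, 0.98, 0.199, -0.001]
contact_force: [0.5, -0.3, 0.3]
gripper_width: 0.876
```

>>> move_arm:
  steps:
    - {"fingers": 75, "translation": [1, 52, -20], "turn": 0}
    - {"fingers": 75, "translation": [1, 52, -50], "turn": 0}
    - {"fingers": 75, "translation": [1, 50, -50], "turn": 0}
    - {"fingers": 75, "translation": [0, 0, -40], "turn": 0}
    - {"fingers": 75, "translation": [0, 0, 0], "turn": 0}

```text
t: 32.22
eef_pos: [0.571, 0.429, 0.1378]
tool_rot: [0.002, 0.98, 0.199, -0.004]
contact_force: [-0.2, -1.0, 0.2]
gripper_width: 0.879
```

```bash
python3 bots.py 11; python3 fit.py
```

```text
t 32.23 tcp [571.  429.  137.8] jawx yaw 0.401 F [-0.2 -1.   0.2] w 0.879 q [-0.47  0.67 -0.41  1.5   0.29  1.05 -0.54]
jar1 [(0.68, array([112., 296.]), array([0.451, 0.261]))]
bottle1 [(0.85, array([363., 252.]), array([0.673, 0.414])), (0.82, array([ 13., 253.]), array([0.301, 0.242])), (0.78, array([282., 179.]), array([0.572, 0.448])), (0.78, array([ 28., 186.]), array([0.318, 0.339])), (0.69, array([ 76., 120.]), array([0.364, 0.428]))]
beaker [(0.8, array([188., 128.]), array([0.477, 0.459]))]
0.98 [ 12. 260.] col [ 84.  75. 137.] n 1095 cap [0.3377 0.2553]
0.97 [369. 252.] col [ 53. 145. 160.] n 2870 cap [0.6719 0.4258]
0.94 [ 21. 191.] col [19. 19. 19.] n 2154 cap [0.3306 0.3437]
0.64 [284. 186.] col [ 72. 128. 182.] n 4173 cap [0.5725 0.4492]
0.64 [ 62. 120.] col [30. 30. 32.] n 3895 cap [0.3661 0.4295]
t 32.52 tcp [574.7 430.9 145.2] jawx yaw 0.399 F [ 0.1  0.3 -0.6] w 0.876 q [-0.46  0.66 -0.41  1.49  0.29  1.04 -0.54]
[355. 250.] [ 0.6716  0.4171 -0.0905  0.7102]
[276. 184.] [0.5727 0.4487 0.4034 0.9639]
```

View pics/w11.png

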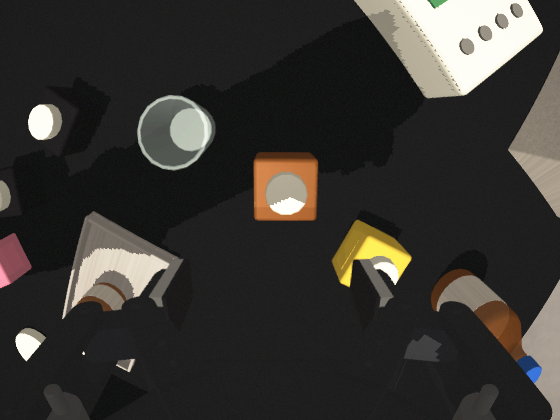

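>>> move_arm:
  steps:
    - {"fingers": 70, "translation": [-2, 18, 0], "turn": 0.0}
    - {"fingers": 70, "translation": [0, 0, 0], "turn": 0}
    - {"fingers": 70, "translation": [0, 0, -45], "turn": 0}
    - {"fingers": 70, "translation": [0, 0, -45], "turn": 0.0}
    - {"fingers": 70, "translation": [0, 0, -43], "turn": 0}
    - {"fingers": 70, "translation": [0, 0, 0], "turn": 0}
    - {"fingers": 30, "translation": [0, 0, 0], "turn": 0}
    - {"fingers": 30, "translation": [0, 0, 0], "turn": 0}
    - {"fingers": 30, "translation": [0, 0, 0], "turn": 0}
    - {"fingers": 30, "translation": [0, 0, 0], "turn": 0}
  newtons: 35

```text
t: 33.83
eef_pos: [0.5725, 0.45, 0.0123]
tool_rot: [-0.001, 0.98, 0.199, 0.002]
contact_force: [-0.6, -0.7, 7.5]
gripper_width: 0.559
```

>>> move_arm:
  steps:
    - {"fingers": 30, "translation": [0, 0, 25], "turn": 0.0}
    - {"fingers": 30, "translation": [0, 0, 50], "turn": 0}
    - {"fingers": 30, "translation": [0, 0, 50], "turn": 0}
    - {"fingers": 30, "translation": [0, 0, 55], "turn": 0}
    - {"fingers": 30, "translation": [0, 0, 55], "turn": 0}
    - {"fingers": 30, "translation": [0, 0, 55], "turn": 0}

```text
t: 34.58
eef_pos: [0.5708, 0.4484, 0.3035]
tool_rot: [-0.0, 0.98, 0.199, 0.0]
contact_force: [1.5, 0.6, -1.5]
gripper_width: 0.554
```

>>> move_arm:
  steps:
    - {"fingers": 30, "translation": [-9, -48, 0], "turn": -0.05}
    - {"fingers": 30, "translation": [-9, -48, 0], "turn": -0.05}
    - {"fingers": 30, "translation": [-9, -48, 0], "turn": -0.05}
    - {"fingers": 30, "translation": [-9, -48, 0], "turn": -0.05}
    - {"fingers": 30, "translation": [-9, -48, 0], "turn": -0.05}
    - {"fingers": 30, "translation": [-9, -48, 0], "turn": -0.05}
    - {"fingers": 30, "translation": [-9, -48, 0], "turn": -0.05}
    - {"fingers": 30, "translation": [-9, -48, 0], "turn": -0.05}
    - {"fingers": 30, "translation": [-9, -48, 0], "turn": -0.05}
    - {"fingers": 30, "translation": [-9, -48, 0], "turn": -0.025}

```text
t: 35.83
eef_pos: [0.4805, -0.0325, 0.3013]
tool_rot: [-0.0, 0.999, -0.038, 0.001]
contact_force: [1.4, -0.8, -1.0]
gripper_width: 0.559
```

>>> move_arm:
  steps:
    - {"fingers": 30, "translation": [-9, -48, 0], "turn": 0}
    - {"fingers": 30, "translation": [-9, -48, 0], "turn": 0}
    - {"fingers": 30, "translation": [-9, -48, 0], "turn": 0}
    - {"fingers": 30, "translation": [-4, -47, 0], "turn": 0}
    - {"fingers": 30, "translation": [0, 0, 0], "turn": 0}
    - {"fingers": 30, "translation": [0, 0, 0], "turn": 0}

```text
t: 36.58
eef_pos: [0.4503, -0.2213, 0.3007]
tool_rot: [-0.0, 0.999, -0.037, 0.001]
contact_force: [1.2, 0.9, -1.4]
gripper_width: 0.552
```

>>> move_arm:
  steps:
    - {"fingers": 30, "translation": [0, -2, -50], "turn": 0}
    - {"fingers": 30, "translation": [0, 0, -50], "turn": 0}
    - {"fingers": 30, "translation": [0, 0, -50], "turn": 0}
    - {"fingers": 30, "translation": [0, 0, -50], "turn": 0}
    - {"fingers": 30, "translation": [0, 0, -35], "turn": 0}
    - {"fingers": 30, "translation": [0, 0, -20], "turn": 0}
    - {"fingers": 30, "translation": [0, 0, -7], "turn": 0}
    - {"fingers": 30, "translation": [0, 0, 0], "turn": 0}

```text
t: 37.58
eef_pos: [0.4511, -0.2232, 0.0384]
tool_rot: [-0.0, 0.999, -0.037, 0.0]
contact_force: [0.0, 0.3, -2.1]
gripper_width: 0.557
```

>>> move_arm:
  steps:
    - {"fingers": 65, "translation": [0, 0, 0], "turn": 0}
    - {"fingers": 65, "translation": [0, 0, 0], "turn": 0}
    - {"fingers": 65, "translation": [0, 0, 0], "turn": 0}
    - {"fingers": 65, "translation": [0, 0, 40], "turn": 0}
    - {"fingers": 65, "translation": [0, 0, 55], "turn": 0}
    - {"fingers": 65, "translation": [10, 0, 55], "turn": 0}
    - {"fingers": 65, "translation": [40, 0, 55], "turn": 0}
    - {"fingers": 65, "translation": [45, 0, 45], "turn": 0}
    - {"fingers": 65, "translation": [0, 0, 0], "turn": 0}

```text
t: 38.7
eef_pos: [0.546, -0.2238, 0.2867]
tool_rot: [0.001, 0.999, -0.036, 0.004]
contact_force: [-0.8, -0.1, -0.5]
gripper_width: 0.763
```

```bash
python3 ch.py;  python3 - <<'E'
from h import *
W=cam("wrist");im=read_camera("wrist");cv2.imwrite("pics/w12.png",im)
print([(round(d["conf"],2),np.round(d["xy"]),np.round(plane("wrist",d["xy"],.252,W),3)[:2]) for d in place_of("wrist","thermo_grip")])
print([(round(d["conf"],2),np.round(d["xy"]),np.round(plane("wrist",d["xy"],.215,W),3)[:2]) for d in place_of("wrist","set_tab")])
it=read_camera("top");cv2.imwrite("pics/t12.png",it)
print([(round(d["conf"],2),np.round(d["xy"]),np.round(plane("top",d["xy"],.004),3)[:2]) for d in place_of("top","jar1")])
print([(round(d["conf"],2),np.round(d["xy"]),np.round(plane("top",d["xy"],.19),3)[:2]) for d in place_of("top","door_handle")])
E
```

```text
t 38.75 tcp [ 543.  -224.   283.9] jawx yaw -0.074 F [-0.3  0.1 -0. ] w 0.756 q [ 0.32  0.29 -0.04  1.71  0.01  1.14  0.2 ]
[191. 185.] [ 0.4504 -0.2255 -0.0835  0.9279] chamber x,y [ 0.0024 -0.0796]
[275. 184.] [ 0.5516 -0.2319 -0.055   0.9512] chamber x,y [0.0013 0.0218]
[382. 190.] [ 0.6857 -0.2505 -0.0726  0.9505] chamber x,y [0.0098 0.1568]
[]
[]
[(0.53, array([196., 246.]), array([0.45 , 0.255])), (0.3, array([339., 193.]), array([ 0.587, -0.142]))]
[(0.88, array([245., 183.]), array([0.589, 0.103]))]
```

View pics/w12.png

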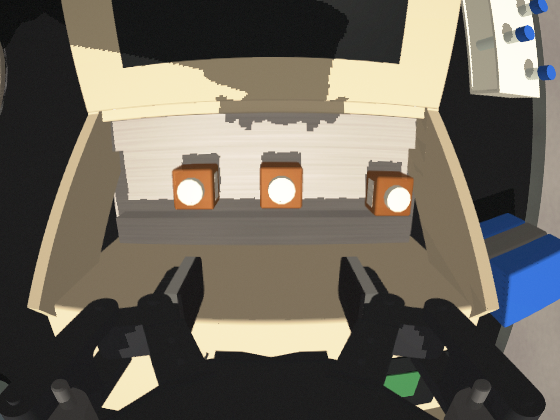

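View pics/t12.png

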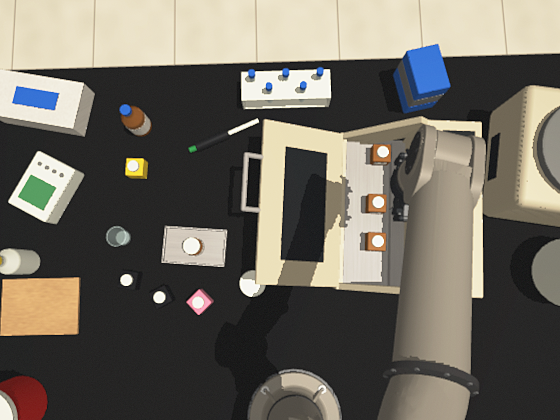

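>>> move_arm:
  steps:
    - {"fingers": 30, "translation": [5, 20, 10], "turn": -0.157}
    - {"fingers": 30, "translation": [5, 34, 0], "turn": -0.157}
    - {"fingers": 30, "translation": [5, 34, 0], "turn": -0.157}
    - {"fingers": 30, "translation": [5, 34, 0], "turn": -0.157}
    - {"fingers": 30, "translation": [5, 34, 0], "turn": -0.157}
    - {"fingers": 30, "translation": [5, 34, 0], "turn": -0.157}
    - {"fingers": 30, "translation": [5, 34, 0], "turn": -0.157}
    - {"fingers": 30, "translation": [5, 34, 0], "turn": -0.157}
    - {"fingers": 30, "translation": [5, 36, 0], "turn": -0.157}
    - {"fingers": 30, "translation": [4, 36, 0], "turn": -0.157}
  newtons: 40

```text
t: 40.35
eef_pos: [0.5901, 0.1066, 0.2921]
tool_rot: [-0.0, -0.678, 0.735, 0.0]
contact_force: [0.5, -0.5, -0.1]
gripper_width: 0.35
```

Run:
```python
from h import *
st()
W=cam("wrist");im=read_camera("wrist")
print([(round(d["conf"],2),np.round(d["xy"]),np.round(plane("wrist",d["xy"],.204,W),3)[:2]) for d in place_of("wrist","door_handle")])
for p in proj("wrist",[[.592,.106,.204],[.592+.065,.106-.005,.204],[.592-.065,.106+.005,.204]],W): cv2.circle(im,tuple(int(v) for v in p),3,(0,0,255),-1)
cv2.imwrite("pics/w13.png",im)
```

```text
t 40.35 tcp [590.1 106.6 292.1] jawx yaw -1.651 F [ 0.5 -0.5 -0.1] w 0.35 q [-0.3   0.3   0.02  1.67 -0.01  1.17 -1.93]
[(0.76, array([268., 209.]), array([0.594, 0.107]))]
```

View pics/w13.png

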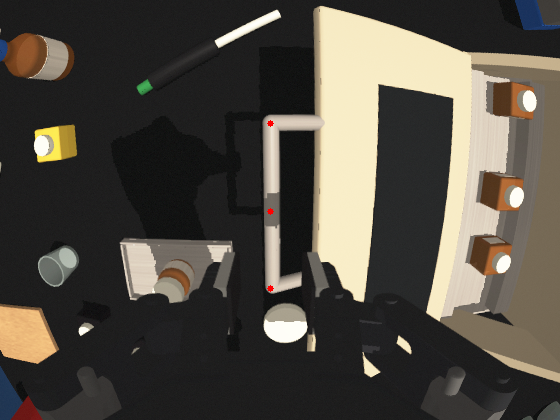

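>>> move_arm:
  steps:
    - {"fingers": 30, "translation": [2, 0, -40], "turn": 0.004}
    - {"fingers": 30, "translation": [0, 0, -40], "turn": 0}
    - {"fingers": 30, "translation": [0, 0, -26], "turn": 0}
    - {"fingers": 30, "translation": [0, 0, 0], "turn": 0}
    - {"fingers": 0, "translation": [0, 0, 0], "turn": 0}
    - {"fingers": 0, "translation": [0, 0, 0], "turn": 0}
    - {"fingers": 0, "translation": [0, 0, 0], "turn": 0}
    - {"fingers": 0, "translation": [0, 0, 0], "turn": 0}

```text
t: 41.45
eef_pos: [0.593, 0.106, 0.1874]
tool_rot: [0.001, -0.682, 0.731, -0.0]
contact_force: [0.6, 0.8, 0.3]
gripper_width: 0.116
```

```bash
python3 arc.py 2.66 0.785 18
```

```text
[[-1, -14, 24], [-1, -17, 23], [-2, -19, 21], [-1, -21, 18], [-2, -23, 16], [-2, -24, 14], [-2, -26, 12], [-2, -26, 8], [-2, -28, 6], [-2, -28, 3], [-2, -28, 0], [-2, -28, -4], [-2, -27, -5], [-2, -27, -9], [-2, -25, -12], [-2, -25, -14], [-2, -22, -16], [-1, -21, -19]]
```

>>> move_arm:
  steps:
    - {"fingers": 0, "translation": [-1, -14, 24], "turn": 0}
    - {"fingers": 0, "translation": [-1, -17, 23], "turn": 0}
    - {"fingers": 0, "translation": [-2, -19, 21], "turn": 0}
    - {"fingers": 0, "translation": [-1, -21, 18], "turn": 0}
    - {"fingers": 0, "translation": [-2, -23, 16], "turn": 0}
    - {"fingers": 0, "translation": [-2, -24, 14], "turn": 0}
    - {"fingers": 0, "translation": [-2, -26, 12], "turn": 0}
    - {"fingers": 0, "translation": [-2, -26, 8], "turn": 0}
    - {"fingers": 0, "translation": [-2, -28, 6], "turn": 0}
    - {"fingers": 0, "translation": [0, 0, 0], "turn": 0}

```text
t: 42.7
eef_pos: [0.5793, -0.0932, 0.3348]
tool_rot: [0.004, -0.681, 0.732, -0.003]
contact_force: [-6.0, 3.1, 25.1]
gripper_width: 0.123
```

>>> move_arm:
  steps:
    - {"fingers": 0, "translation": [-2, -28, 3], "turn": 0}
    - {"fingers": 0, "translation": [-2, -28, 0], "turn": 0}
    - {"fingers": 0, "translation": [-2, -28, -4], "turn": 0}
    - {"fingers": 0, "translation": [-2, -27, -5], "turn": 0}
    - {"fingers": 0, "translation": [-2, -27, -9], "turn": 0}
    - {"fingers": 0, "translation": [-2, -25, -12], "turn": 0}
    - {"fingers": 0, "translation": [-2, -25, -14], "turn": 0}
    - {"fingers": 0, "translation": [0, 0, 0], "turn": 0}

```text
t: 43.7
eef_pos: [0.5657, -0.2845, 0.2894]
tool_rot: [0.001, -0.681, 0.733, -0.005]
contact_force: [5.9, -6.8, 5.2]
gripper_width: 0.116
```

>>> move_arm:
  steps:
    - {"fingers": 0, "translation": [-2, -22, -16], "turn": 0}
    - {"fingers": 0, "translation": [-1, -20, -18], "turn": 0}
    - {"fingers": 0, "translation": [0, 0, 0], "turn": 0}
    - {"fingers": 0, "translation": [0, 0, 0], "turn": 0}

```text
t: 44.2
eef_pos: [0.5628, -0.3249, 0.2553]
tool_rot: [0.001, -0.682, 0.732, -0.004]
contact_force: [6.4, -5.9, 0.5]
gripper_width: 0.119
```

>>> move_arm:
  steps:
    - {"fingers": 0, "translation": [0, -3, -3], "turn": 0}
    - {"fingers": 0, "translation": [0, -2, -3], "turn": 0}
    - {"fingers": 0, "translation": [0, 0, 0], "turn": 0}
    - {"fingers": 0, "translation": [0, 0, 0], "turn": 0}

```text
t: 44.7
eef_pos: [0.5629, -0.3264, 0.2536]
tool_rot: [0.003, -0.682, 0.731, -0.003]
contact_force: [-6.5, 6.9, 27.4]
gripper_width: 0.122
```

>>> move_arm:
  steps:
    - {"fingers": 0, "translation": [0, 2, 3], "turn": 0}
    - {"fingers": 30, "translation": [0, 0, 0], "turn": 0}
    - {"fingers": 30, "translation": [0, 0, 0], "turn": 0}
    - {"fingers": 30, "translation": [0, 0, 40], "turn": 0}
    - {"fingers": 30, "translation": [0, 0, 50], "turn": 0}
    - {"fingers": 30, "translation": [-36, -16, 30], "turn": 0}
    - {"fingers": 30, "translation": [-36, -16, 0], "turn": 0}
    - {"fingers": 30, "translation": [-38, -17, 0], "turn": 0}
    - {"fingers": 30, "translation": [0, 0, 0], "turn": 0}
    - {"fingers": 30, "translation": [0, 0, 0], "turn": 0}

```text
t: 45.95
eef_pos: [0.4506, -0.3736, 0.37]
tool_rot: [0.0, -0.682, 0.731, 0.001]
contact_force: [1.1, -0.0, 0.3]
gripper_width: 0.351
```

Run:
```python
from h import *
st()
W=cam("wrist");im=read_camera("wrist")
print([(round(d["conf"],2),np.round(d["xy"],1),np.round(plane("wrist",d["xy"],.252,W),4)[:2]) for d in place_of("wrist","thermo_grip")])
print([(round(d["conf"],2),np.round(d["xy"],1),np.round(plane("wrist",d["xy"],.22,W),4)[:2]) for d in recognise("wrist","set_tab")])
print([(round(d["conf"],2),np.round(d["xy"],1),np.round(plane("wrist",d["xy"],.215,W),4)[:2]) for d in place_of("wrist","set_tab")])
L=place_of("wrist","door_handle");print(L[0]["conf"],plane("wrist",L[0]["xy"],.271,W))
cv2.imwrite("pics/w14.png",im)
x,y=proj("wrist",[.452,-.375,.25],W)[0].astype(int);print(x,y)
cv2.imwrite("pics/w14z.png",cv2.resize(im[max(0,y-70):y+70,x-90:x+90],None,fx=4.2,fy=4.2,interpolation=cv2.INTER_CUBIC));print(x-90,max(0,y-70))
cv2.imwrite("pics/s14.png",read_camera("scene"))
```

```text
t 45.95 tcp [ 450.6 -373.6  370. ] jawx yaw -1.641 F [ 1.1 -0.   0.3] w 0.351 q [ 0.37  0.23  0.26  1.6  -0.06  1.32 -1.  ]
[(0.76, array([271.2, 197.3]), array([ 0.4563, -0.375 ]))]
[(0.65, array([ 41.1, 239. ]), array([ 0.4198, -0.1006])), (0.55, array([277.7, 139.8]), array([ 0.5013, -0.384 ]))]
[]
0.55 [ 0.56374942 -0.32439826  0.271     ]
271 201
181 131
```

View pics/w14z.png

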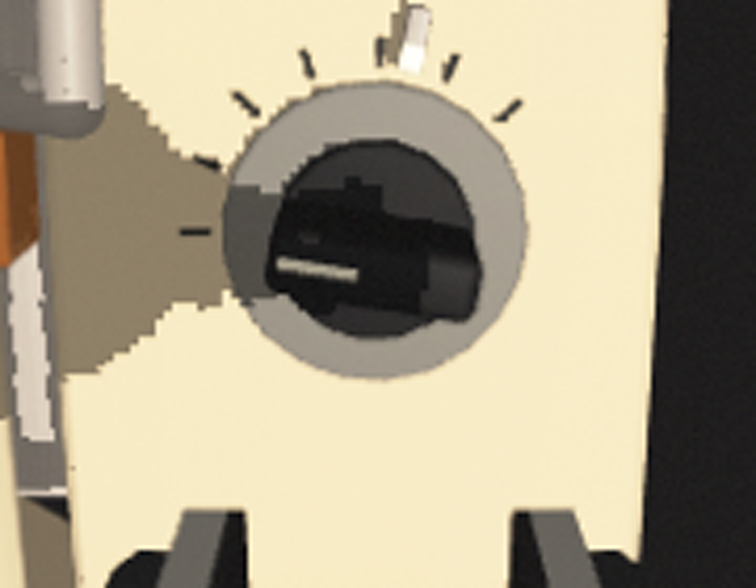

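View pics/s14.png

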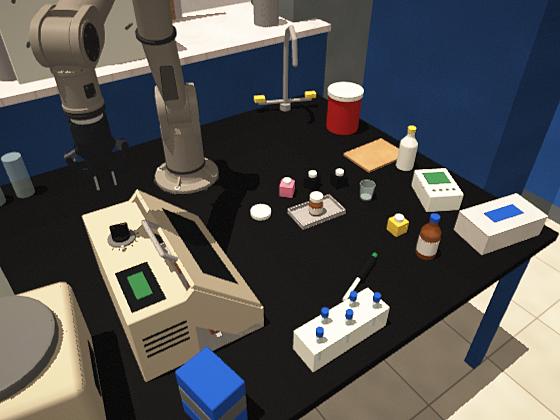

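Run:
```python
from h import *
W=cam("wrist")
f=lambda u,v,z: plane("wrist",(181+u/4.2,131+v/4.2),z,W)[:2]
for z in (.215,.22): print("disc",z,f(375,230,z))
p0,p1=f(358,273,.259),f(275,265,.259);print("ptr",p0,p1,np.arctan2(*(p1-p0)[::-1]))
print("bar ends mid top", f(270,270,.259), f(425,285,.259))
print("tab",f(410,62,.225),f(420,12,.225),f(413,38,.222))
```

```text
disc 0.215 [ 0.45875958 -0.37444202]
disc 0.22 [ 0.45980442 -0.37451951]
ptr [ 0.45974332 -0.37127067] [ 0.46245536 -0.35543678] 1.4011620500287938
bar ends mid top [ 0.46153783 -0.35438491] [ 0.45647354 -0.38399812]
tab [ 0.49669094 -0.38451084] [ 0.5071816  -0.38731322] [ 0.50155376 -0.3855453 ]
```

>>> move_arm:
  steps:
    - {"fingers": 40, "translation": [8, -1, 0], "turn": 0.166}
    - {"fingers": 40, "translation": [0, 0, 0], "turn": 0.166}
    - {"fingers": 40, "translation": [0, 0, 0], "turn": 0.166}
    - {"fingers": 40, "translation": [0, 0, 0], "turn": 0.166}
    - {"fingers": 40, "translation": [0, 0, 0], "turn": 0.166}
    - {"fingers": 40, "translation": [0, 0, 0], "turn": 0.166}
    - {"fingers": 40, "translation": [0, 0, 0], "turn": 0.166}
    - {"fingers": 40, "translation": [0, 0, 0], "turn": 0.166}
    - {"fingers": 40, "translation": [0, 0, -20], "turn": 0.162}
    - {"fingers": 40, "translation": [0, 0, 0], "turn": 0}

```text
t: 47.5
eef_pos: [0.4579, -0.3745, 0.3491]
tool_rot: [-0.001, 0.997, -0.076, -0.001]
contact_force: [-0.9, 0.0, -0.1]
gripper_width: 0.47
```

Run:
```python
from h import *
st()
W=cam("wrist");im=read_camera("wrist")
print([(round(d["conf"],2),np.round(d["xy"],1),np.round(plane("wrist",d["xy"],.252,W),4)[:2]) for d in place_of("wrist","thermo_grip")])
print([(round(d["conf"],2),np.round(d["xy"],1),np.round(plane("wrist",d["xy"],.22,W),4)[:2]) for d in recognise("wrist","set_tab")])
x,y=proj("wrist",[.459,-.3745,.25],W)[0].astype(int);x0,y0=x-90,max(0,y-70);print(x0,y0)
for k,z in enumerate((.215,.259)):
  for p in proj("wrist",[[.459+.022*np.cos(t),-.3745+.022*np.sin(t),.225] for t in np.arange(0,6.28,.3)],W): im[int(p[1]),int(p[0])]=(0,0,255)
p=proj("wrist",[[.459,-.3745,.259]],W)[0];im[int(p[1]),int(p[0])]=(0,255,0)
cv2.imwrite("pics/w15z.png",cv2.resize(im[y0:y+70,x0:x+90],None,fx=4.2,fy=4.2,interpolation=cv2.INTER_NEAREST))
```

```text
t 47.5 tcp [ 457.9 -374.5  349.1] jawx yaw -0.152 F [-0.9  0.  -0.1] w 0.47 q [ 0.53  0.25  0.06  1.61 -0.02  1.28  0.44]
[(0.88, array([273. , 212.1]), array([ 0.4589, -0.3755]))]
[(0.5, array([321.9, 207. ]), array([ 0.5008, -0.3867]))]
182 140
```

View pics/w15z.png

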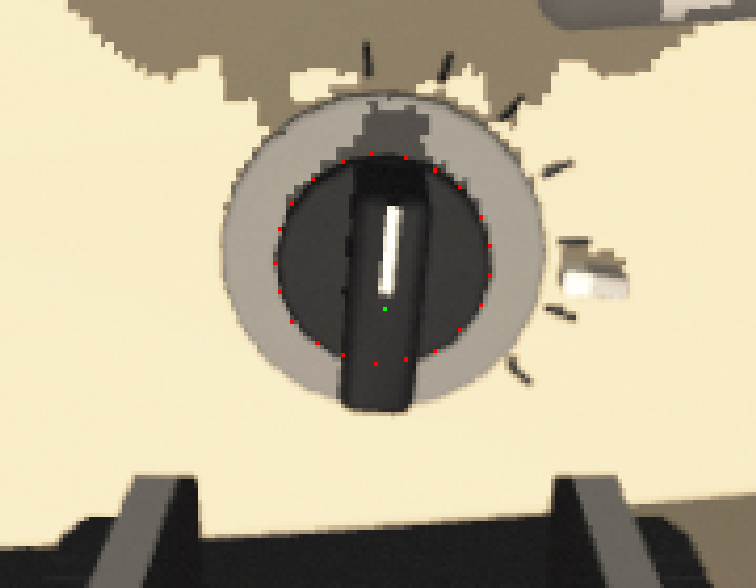

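Run:
```python
from h import *
W=cam("wrist")
f=lambda u,v,z: plane("wrist",(182+u/4.2,140+v/4.2),z,W)[:2]
c=np.array([.4592,-.3748])
p0,p1=f(387,295,.259),f(394,206,.259);print(p0,p1,np.arctan2(*(p1-p0)[::-1]),np.arctan2(*(p1-c)[::-1]))
a,b=f(345,405,.259),f(412,405,.259);g,h=f(360,200,.259),f(426,200,.259);m0=(a+b)/2;m1=(g+h)/2;print((m0+m1)/2,np.arctan2(*(m1-m0)[::-1]))
print("disc",f(384,258,.226))
for q in [(597,283,.225),(562,281,.225),(595,270,.22)]:
  v=f(*q)-c;print(q,np.hypot(*v),np.arctan2(v[1],v[0]))
```

```text
[ 0.46122367 -0.37379334] [ 0.46492538 -0.35775011] 1.3440312103010814 1.2468260201665353
[ 0.46070092 -0.37557362] 1.3516981458686974
disc [ 0.46070936 -0.37542633]
(597, 283, 0.225) 0.04623016833132086 -0.28286545459574974
(562, 281, 0.225) 0.038855713874179826 -0.29649580956537924
(595, 270, 0.22) 0.04637157772735246 -0.25106596893796745
```

>>> move_arm:
  steps:
    - {"fingers": 40, "translation": [2, -1, -30], "turn": -0.074}
    - {"fingers": 40, "translation": [0, 0, -40], "turn": 0}
    - {"fingers": 40, "translation": [0, 0, -42], "turn": 0}
    - {"fingers": 40, "translation": [0, 0, 0], "turn": 0}
    - {"fingers": 0, "translation": [0, 0, 0], "turn": 0}
    - {"fingers": 0, "translation": [0, 0, 0], "turn": 0}
    - {"fingers": 0, "translation": [0, 0, 0], "turn": 0}
    - {"fingers": 0, "translation": [0, 0, 0], "turn": 0}
    - {"fingers": 0, "translation": [0, 0, 0], "turn": 0}
  newtons: 25

```text
t: 48.78
eef_pos: [0.4591, -0.3766, 0.2411]
tool_rot: [0.0, 0.994, -0.113, -0.0]
contact_force: [-6.8, 2.9, 5.1]
gripper_width: 0.159
```

>>> move_arm:
  steps:
    - {"fingers": 0, "translation": [0, 0, 0], "turn": -0.161}
    - {"fingers": 0, "translation": [0, 0, 0], "turn": -0.161}
    - {"fingers": 0, "translation": [0, 0, 0], "turn": -0.161}
    - {"fingers": 0, "translation": [0, 0, 0], "turn": -0.161}
    - {"fingers": 0, "translation": [0, 0, 0], "turn": -0.161}
    - {"fingers": 0, "translation": [0, 0, 0], "turn": -0.161}
    - {"fingers": 0, "translation": [0, 0, 0], "turn": -0.161}
    - {"fingers": 0, "translation": [0, 0, 0], "turn": -0.161}
    - {"fingers": 0, "translation": [0, 0, 0], "turn": -0.161}
    - {"fingers": 0, "translation": [0, 0, 0], "turn": -0.161}

```text
t: 50.02
eef_pos: [0.4568, -0.3728, 0.241]
tool_rot: [0.0, -0.606, 0.796, 0.005]
contact_force: [-18.4, 15.7, 19.4]
gripper_width: 0.158
```

>>> move_arm:
  steps:
    - {"fingers": 0, "translation": [0, 0, 0], "turn": 0}
    - {"fingers": 0, "translation": [0, 0, 0], "turn": 0}
    - {"fingers": 0, "translation": [0, 0, 0], "turn": 0}
    - {"fingers": 40, "translation": [0, 0, 0], "turn": 0}
    - {"fingers": 40, "translation": [0, 0, 0], "turn": 0}
    - {"fingers": 40, "translation": [0, 0, 0], "turn": 0}
    - {"fingers": 40, "translation": [0, 0, 35], "turn": 0}
    - {"fingers": 40, "translation": [0, 0, 45], "turn": 0}
    - {"fingers": 40, "translation": [0, 0, 30], "turn": 0}
    - {"fingers": 40, "translation": [0, 0, 0], "turn": 0}

```text
t: 51.28
eef_pos: [0.4615, -0.3774, 0.3515]
tool_rot: [0.001, -0.608, 0.794, -0.003]
contact_force: [0.2, 0.3, 0.1]
gripper_width: 0.473
```

Run:
```python
from h import *
st()
W=cam("wrist");im=read_camera("wrist")
x,y=proj("wrist",[.4605,-.3755,.25],W)[0].astype(int);x0,y0=x-90,max(0,y-70);print(x0,y0)
cv2.imwrite("pics/w16z.png",cv2.resize(im[y0:y+70,x0:x+90],None,fx=4.2,fy=4.2,interpolation=cv2.INTER_NEAREST))
```

```text
t 51.27 tcp [ 461.5 -377.4  351.5] jawx yaw -1.835 F [0.2 0.3 0.1] w 0.473 q [ 0.27  0.26  0.39  1.62 -0.1   1.28 -1.16]
177 142
```

View pics/w16z.png

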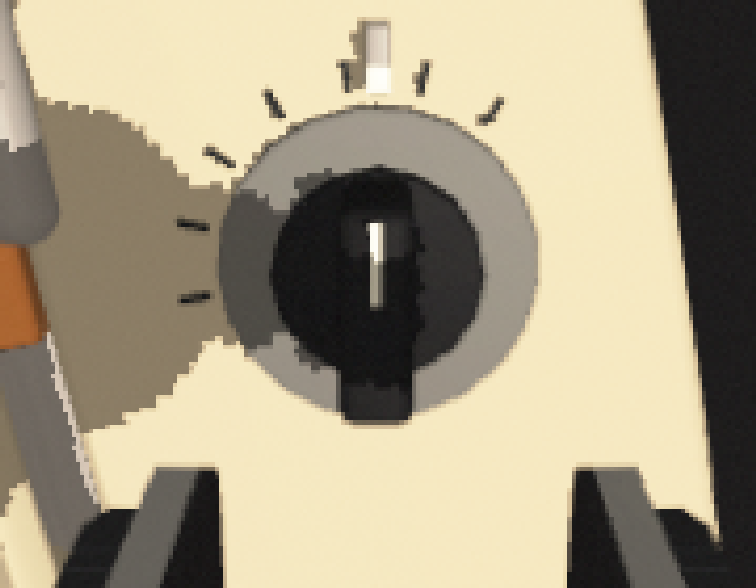

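>>> move_arm:
  steps:
    - {"fingers": 40, "translation": [0, 0, 40], "turn": 0}
    - {"fingers": 40, "translation": [-30, -40, 0], "turn": 0}
    - {"fingers": 40, "translation": [-30, -50, 0], "turn": 0}
    - {"fingers": 40, "translation": [-30, -50, 0], "turn": 0}
    - {"fingers": 40, "translation": [0, 0, 0], "turn": 0}
    - {"fingers": 40, "translation": [0, 0, 0], "turn": 0}

```text
t: 52.08
eef_pos: [0.3706, -0.5155, 0.387]
tool_rot: [0.0, -0.608, 0.794, 0.001]
contact_force: [0.4, 0.6, 0.4]
gripper_width: 0.468
```

Run:
```python
from h import *
st()
R=[];im=read_camera("top");cv2.imwrite("pics/t17.png",im)
s=read_camera("scene")
for n in ["top","scene"]:
  L=place_of(n,"door_handle");print(n,L[:1])
  if L: R.append(ray(n,L[0]["xy"]))
print(tri(R))
c=np.hstack([cv2.resize(im[90:310,150:500],(560,352)),cv2.resize(s[180:400,75:225],(240,352))]);cv2.imwrite("pics/f17.png",c)
```

```text
t 52.08 tcp [ 370.6 -515.5  387. ] jawx yaw -1.835 F [0.4 0.6 0.4] w 0.468 q [ 0.5   0.33  0.48  1.47 -0.15  1.38 -0.85]
top [{'xy': [437.7, 182.8], 'conf': 0.73}]
scene [{'xy': [151.8, 236.4], 'conf': 0.74}]
(array([ 0.56205537, -0.32495841,  0.27557155]), [np.float64(0.0004813843482717855), np.float64(0.00048138434827180794)])
```

View pics/f17.png

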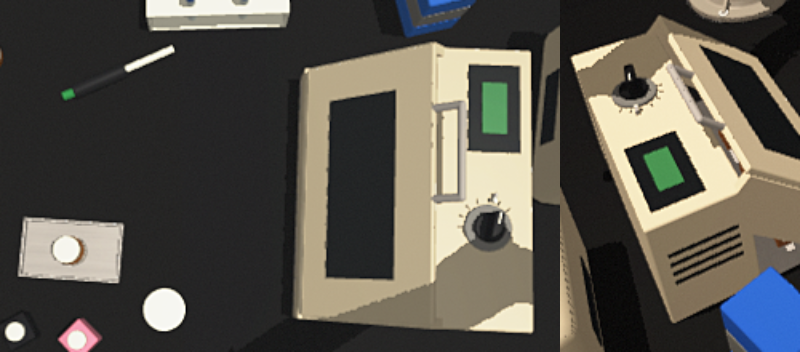

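```bash
python3 -c "
from station import *
print(hand_in())"
```

```text
the job is handed in; nothing more can be done
None
```

The whole task was carried out and handed in at about 52 s of the 210 s allowed; `hand_in` gives no verdict.

**What I did:**
- Pulled the door down to about 1.88 rad.
- Moved the only jar into the tray.
- Stood all three amber bottles on the chamber floor.
- Pushed the door shut until it met the stop.
- Turned the knob about 1.61 rad clockwise to the set tab and moved the arm clear.

**What the last checks showed:**
- **Door:** the handle position put the door at about 0.01 rad from shut, against a limit of 0.05.
- **Knob:** the pointer and the set tab were in line in the wrist view.
- **Bottles:** just before closing, all three were upright in the chamber, at y = -80, +22 and +157 mm (limit ±175). I did not see them in full again after the door was shut.
- **Jar:** it was still in the tray in the last top view, with the tray near its measured position.
- **Bystanders:** the petri dish and pipette were where they started in the last top view. The beaker was at its starting place when I last measured it, before I picked up the third bottle beside it, and still looked so after the door was shut.

**What disagreed:** the first bottle ended up about 35 mm along the trough from where I set it down. I don't know whether this was the announced knock or happened as the fingers let go. It stayed inside the limits, so I left it there.

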